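# Vent the water station's supply block

## Robot

A 6-joint arm with a two-finger parallel gripper is mounted at the origin on a cart in front of the work surface, level with it; the furniture and walls round the work are solid. World frame = base frame: x ahead of the robot, y to its left, z up, the work surface at z = 0. Lengths are in m, angles in degrees, forces in N, time in s.
With the tool pointing down it reaches from about 0.25 to 0.725 m from the base axis. Payload 9.7 kg.
Tool frame: the origin (TCP) lies at the centre of the arm's flange, where the gripper is bolted on; the fingertips stand 173 mm ahead of it and the grasp point (between the pads) lies bot.grip_depth ahead of it (bot.grip_depth is the distance from the TCP to the grasp point, in m); z points along the fingers, y is the direction in which the jaws open and shut (so a half turn about z gives the same grasp; the last joint's range is limited). The gripper opens to 85 mm and grips with 20 to 120 N. Pads are 22 mm wide; open, the fingers measure 114 mm over their backs; the gripper's body (76 mm by 85 mm) begins 54 mm behind the grasp point. The pads swing forward as they close: fully open they stand 13 mm farther back than shut.
Start: joints at [0, 4.979, 10.078, 95.1, 0, 90], TCP at [0.55, 0, 0.405] pointing down, gripper open.
Joint ranges: [-179.16, 179.16], [-48.56, 103.87], [-65.8, 70.77], [-126.05, 130.52], [-82.76, 87.17], [-180, 180]. Speed limits (degrees/s): [127.2, 127.2, 147.25, 180, 180, 180].

## Interface

Orientations are given as [roll, pitch, yaw] about the fixed x, y, z axes, in that order (R = Rz(yaw) Ry(pitch) Rx(roll)).
In Python, from workcell import status, viewer, bot gives the robot as it stands. The module is installed in compiled form; this text tells all that it offers.
- The arm moves only by the tool move_arm, never from a script. Its argument "commands" is a list of rows, each an object with "claw": the gripper's target within -1 to 1 (fully open at 1, half-way at 0, shut at -1); "travel": the shift along the tool's x, y, z in cm, a list of three; "turn": the turn about the tool's z in degrees. A call has 1 to 5 rows; each row shifts and turns the commanded pose from where the row before left it, along the tool's axes as they then stand; what a row does not reach is not made up. A row lasts 1/12 s, in which the tool goes at most 41.7 mm and 7.16 degrees, less where a joint would pass 70% of its speed; a pose out of reach is approached as far as the arm can. A call is refused whole if a number of a shift passes 4.17 or a number of a turn 7.16, either way. A call with a gripper value outside its range is refused whole. The fingers move at their own pace and stop on an object; "squeeze" is the grip in N (left out, the last holds). Time passes only in rows, so rows that do not move let the fingers close. It gives the time, the measured TCP pose, the force and the opening at its end, in the units of the state.
- status.get_obs(): the state, without advancing time (a new reading comes with each control period).
- viewer.camera(name): name is "scene" or "side" or "wrist"; returns the picture (400x640x3 uint8, blue, green, red); there is no depth.
- viewer.camera_params(name): a dict with "camera_matrix" (3x3 intrinsics, pixels), "D" ([k1, k2, p1, p2, k3] as OpenCV has them; the pictures are not rectified), "xyz" and "rotation" of the camera in the world. Camera axes: x right, y up, looking along -z (the intrinsics and any distortion apply to the point x, -y, -z); pixel columns grow to the right and rows downward; lengths in m; the calibration is good to about 2 mm. A picture is of the moment at which its call begins: read the wrist's pose just before it. camera_params takes no time and is no camera call; for the wrist camera it gives the pose at the moment of the call.
- bot.job_done(): hands the job in, once; it reports no verdict.
The state is a dict: "time": time; "q": joint angles; "qd": joint speeds; "joint_efforts": joint torques, N m; "ee_pos": TCP position; "tcp_rot": TCP orientation; "wrist_force": force on the tool from outside, world axes, zero at the start; "torque": the same for the moment, N m; "opening": finger opening in m.
Only numpy, scipy, OpenCV 4.12 (cv2) and the standard library are available. Lean on these libraries where they do the work, as an engineer would, in place of code of your own. Each camera call takes 0.05 s, during which the arm holds its last target.

## Task

Let the last pressure out of the water station's supply block: take the dust cap off its slanted vent nipple and put it into the compartment of the parts tray that already holds the other dust cap. Then press the vent coupler squarely onto the nipple until it snaps in, push on against the valve spring until its mouth meets the nipple's collar, and finish while still gripping it and holding it pressed down there. Leave the tape roll and the other cap in their compartments, and the teaspoon and the black bottle lid where they are.

Things in the scene. Friction and masses are not known exactly. Their poses are not given: they have to be found in the camera images.
- supply_block: Fixed aluminium block, 60 mm high, on a 112 (x) x 128 (y) mm steel foot, with a slanted round boss, a brass ball valve with red lever sticking out on its +y side (to y = 165, top z = 68 mm) and, behind the boss, a 44 mm dial gauge (x = 12 to 32, y = -46 to -2, top z = 120 mm). Origin: centre of the foot's underside, z up.
- nipple: Brass vent nipple on the boss. Origin: centre of its foot, at x = -20, z = 74 mm of the block. z: its axis, outward, 30 deg from vertical, leaning to the block's -x. Along z, mm: hexagonal collar 29 across flats 0 to 8; stem 20 dia. to 15.5; groove 12.4 dia. 17.5 to 28; head 20 dia. 30.4 to 38; nose tapering to 12 dia. at 46; valve pin 7 dia., end at 56.
- vent_pin (a joint): Valve pin in the nipple's nose: 0 shut (sticking out), grows as it is pressed in along the axis, in m. Spring: 3.2 N at the start plus 0.9 N per mm; range 10 mm. The coupler's inner floor presses it, 8 mm (about 10 N) when the coupler is fully home.
- dust_cap: Ribbed black plastic cap of 30 mm dia. and 27.5 mm height, 20 g, at the start loose over the nipple's nose (it lifts straight off along the nipple's axis; it must rise 25 mm to be clear). Origin: centre of its open rim, z towards its closed end; bore 22 dia., 24 deep. On the nipple its origin lies at z = 32 mm of the nipple, the axes parallel.
- other_cap: A second dust cap of the same shape, standing mouth down in one compartment of the tray. Origin: centre of its open rim, z up.
- tape_roll: White roll of thread tape, 52 mm dia., 15 mm high, lying flat in the other compartment. Origin: centre of its underside.
- parts_tray: Fixed open grey tray, 140 (x) x 240 (y) x 30 mm, walls and floor 4 mm thick, parted by a wall at y = 0 into two compartments (+y and -y side, each 132 x 114 mm inside). Origin: centre of its underside, z up. Cap and roll stand in the half at x > 0; the half at x < 0 is empty.
- coupler: Steel push-on vent coupler standing upright on its mouth; 105 mm high, about 260 g. Origin: centre of the mouth's rim, z along its axis to the rear. Along z, mm: sleeve 37 dia. 0 to 44; ribbed grip 28 dia. (29 over the ribs) 44 to 88; hose barb 12 dia. to 105. Bore 22.4 dia., 40 deep, mouth flared to 28. Any turn about its axis fits the nipple.
- catch_ball_1 (a joint): One of four sprung balls in the coupler's bore at its z = 13.5 mm: 0 sprung in, grows as it is pushed outward (m, range 0.004). About 0.003 while riding over the nipple's head, which takes a push of about 15 N; back near 0 once snapped into the groove, the mouth then some 5 mm short of the collar. Let go, the valve spring lifts the coupler back to about there.
- catch_ball_3 (a joint): The catch ball opposite catch_ball_1, the same way.
- black_lid: Flat smooth black bottle lid, 57 mm dia., 24 mm high (wider and lower than the dust caps). Bystander. Origin: centre of its underside.
- teaspoon: Teaspoon, 132 mm long, lying flat. Bystander. Origin: its middle, on the worktop.
- nipple_collar (a point): Point on the nipple's axis at the upper face of its collar (z = 8 mm of the nipple), where the coupler's origin comes to lie when it is fully home, its z parallel to the nipple's.
There are look-alikes about, which are no part of the job. What is shaped like the dust_cap but pink is not meant.

How it is judged (in metres and radians):
On the way, in this order (a step that is already met when the one before it is completed fails the run):
1. the dust cap lies, let go, in the tray compartment of the other dust cap; the tape roll is alone in its own (((x of dust_cap in the frame of parts_tray between -0.066 and 0.066 m and y of dust_cap in the frame of parts_tray between 0.003 and 0.116 m and z of dust_cap in the frame of parts_tray between 0 and 0.034 m and x of other_cap in the frame of parts_tray between -0.066 and 0.066 m and y of other_cap in the frame of parts_tray between 0.003 and 0.116 m and z of other_cap in the frame of parts_tray between 0 and 0.034 m and x of tape_roll in the frame of parts_tray between -0.066 and 0.066 m and y of tape_roll in the frame of parts_tray between -0.116 and -0.003 m and z of tape_roll in the frame of parts_tray between 0 and 0.034 m) or (x of dust_cap in the frame of parts_tray between -0.066 and 0.066 m and y of dust_cap in the frame of parts_tray between -0.116 and -0.003 m and z of dust_cap in the frame of parts_tray between 0 and 0.034 m and x of other_cap in the frame of parts_tray between -0.066 and 0.066 m and y of other_cap in the frame of parts_tray between -0.116 and -0.003 m and z of other_cap in the frame of parts_tray between 0 and 0.034 m and x of tape_roll in the frame of parts_tray between -0.066 and 0.066 m and y of tape_roll in the frame of parts_tray between 0.003 and 0.116 m and z of tape_roll in the frame of parts_tray between 0 and 0.034 m)) and contact force between the fingers and dust_cap below 0.05 N), for 0.3 s.
2. the coupler has snapped onto the nipple, square to it (angle between the z axis of coupler and the z axis of nipple, either way round below 0.1 rad and distance between coupler and nipple below 0.02 m and value of joint each of catch_ball_1, catch_ball_3 below 0.0015 m), for 0.1 s.
At the end, for the whole second after the job is handed in: Cap in the other cap's compartment, tape alone in its own. Coupler snapped on (balls in groove within 1.5 mm), square within 0.1 rad, mouth within 4 mm of the collar, valve pin pressed over 6 mm with over 5 N, fingers still gripping the coupler with over 3 N (all of step 2 and distance between coupler and nipple_collar below 0.004 m and value of joint vent_pin above 0.006 m and contact force between coupler and supply_block above 5 N and contact force between the fingers and coupler above 3 N and ((x of dust_cap in the frame of parts_tray between -0.066 and 0.066 m and y of dust_cap in the frame of parts_tray between 0.003 and 0.116 m and z of dust_cap in the frame of parts_tray between 0 and 0.034 m and x of other_cap in the frame of parts_tray between -0.066 and 0.066 m and y of other_cap in the frame of parts_tray between 0.003 and 0.116 m and z of other_cap in the frame of parts_tray between 0 and 0.034 m and x of tape_roll in the frame of parts_tray between -0.066 and 0.066 m and y of tape_roll in the frame of parts_tray between -0.116 and -0.003 m and z of tape_roll in the frame of parts_tray between 0 and 0.034 m) or (x of dust_cap in the frame of parts_tray between -0.066 and 0.066 m and y of dust_cap in the frame of parts_tray between -0.116 and -0.003 m and z of dust_cap in the frame of parts_tray between 0 and 0.034 m and x of other_cap in the frame of parts_tray between -0.066 and 0.066 m and y of other_cap in the frame of parts_tray between -0.116 and -0.003 m and z of other_cap in the frame of parts_tray between 0 and 0.034 m and x of tape_roll in the frame of parts_tray between -0.066 and 0.066 m and y of tape_roll in the frame of parts_tray between 0.003 and 0.116 m and z of tape_roll in the frame of parts_tray between 0 and 0.034 m))); the arm keeps its last pose, push and grip.
It fails at once if a bystander (teaspoon, black lid) is shifted by more than 30 mm (distance of any of black_lid, teaspoon from where it was at the start of the episode above 0.03 m).
It also fails if it takes over 54 s, if anything falls off the work surface, if the arm or the gripper's body presses on something with over 40 N, if the wrist force passes 120 N, or if a joint passes its speed limit or range.

## Working session

There is one attempt and no reset: what is moved stays moved. The work goes in short steps, Python scripts to look and compute and a tool call to move; the robot and the scene stay as the last step left them, time stands still between calls to the robot, and variables do not carry over. Pictures are saved under pics/ and viewed, and the job is handed in when it is done.

Besides the shell and the picture viewer there is one more tool, called after "Emit:" as name(argument=value, ...) on one line, values as JSON. move_arm: Moves the arm, as the interface text tells. Its arguments: {"type":"object","properties":{"commands":{"type":"array"},"squeeze":{"type":"number"}},"required":["commands"]}

```bash
mkdir -p pics
python3 - <<'E'
from workcell import status, viewer, bot
import cv2, json
print(status.get_obs()); print(bot.grip_depth)
for n in ("scene","side","wrist"):
    p=viewer.camera_params(n); print(n,p)
    cv2.imwrite(f"pics/{n}0.png",viewer.camera(n))
E
```

```text
{'time': 0.0, 'q': array([-7.44797268e-04,  5.01087560e+00,  1.00333118e+01,  9.50986939e+01,
       -4.19858968e-04,  9.00005878e+01]), 'qd': array([ 0.02049433, -0.05668164,  0.00985476, -0.01900286, -0.14251165,
       -0.00854402]), 'joint_efforts': array([ 7.68234549e-04, -5.20392072e+01,  4.64802504e+01,  1.63646933e-02,
        2.23589603e-05, -6.77332673e-05]), 'ee_pos': array([ 5.50000635e-01, -7.96734480e-06,  4.03974833e-01]), 'tcp_rot': array([-1.79923742e+02,  4.20640966e-04,  8.99986679e+01]), 'wrist_force': array([ 0.68390453, -1.32926128, -0.8902182 ]), 'torque': array([-0.03178989, -0.00728976,  0.0224254 ]), 'opening': 0.0855487031369745}
0.1547
scene {'camera_matrix': array([[369.20925546,   0.        , 320.95759615],
       [  0.        , 369.20925546, 201.70761058],
       [  0.        ,   0.        ,   1.        ]]), 'D': array([-0.08078738,  0.        ,  0.        ,  0.        ,  0.        ]), 'xyz': array([ 0.12051021, -0.66260014,  0.58950446]), 'rotation': array([ 57.8581323 ,  -0.37129662, -34.3580966 ])}
side {'camera_matrix': array([[378.59422549,   0.        , 319.34894537],
       [  0.        , 378.59422549, 194.62931022],
       [  0.        ,   0.        ,   1.        ]]), 'D': array([0.01487382, 0.        , 0.        , 0.        , 0.        ]), 'xyz': array([0.25461931, 0.60162189, 0.61812118]), 'rotation': array([  52.30047764,    1.01963943, -157.04858278])}
wrist {'camera_matrix': array([[327.22853605,   0.        , 319.68859561],
       [  0.        , 327.22853605, 197.08000265],
       [  0.        ,   0.        ,   1.        ]]), 'D': array([-0.02107939,  0.        ,  0.        ,  0.        ,  0.        ]), 'xyz': array([0.54965176, 0.07139051, 0.37210516]), 'rotation': array([-1.62224722e+01,  1.73474246e-02, -8.95446982e-03])}
```

View pics/scene0.png

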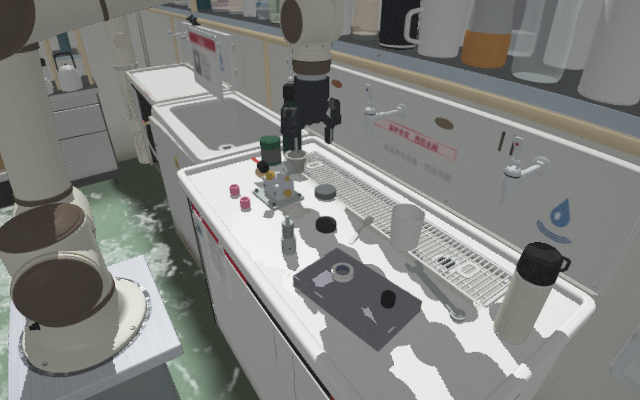

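View pics/side0.png

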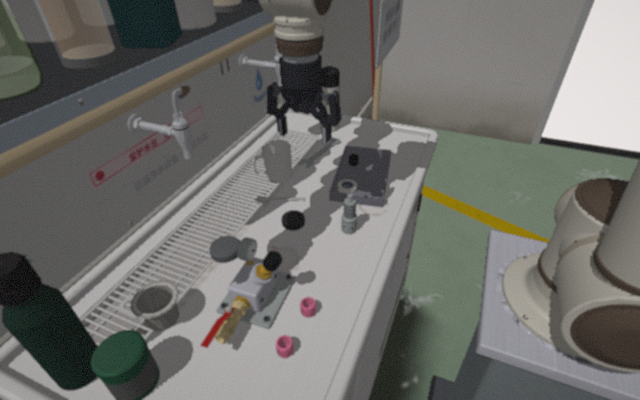

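View pics/wrist0.png

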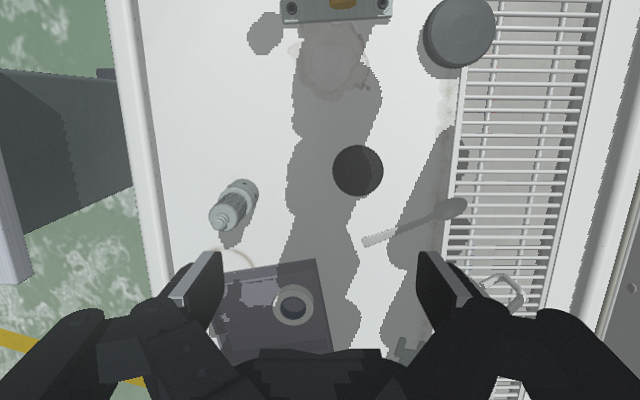

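```bash
cat > h.py <<'E'
import numpy as np, cv2
from scipy.spatial.transform import Rotation as Ro
def rot(r): return Ro.from_euler('xyz',r,degrees=True).as_matrix()
F=np.diag([1,-1,-1.])
def ray(p,uv):
    u=cv2.undistortPoints(np.array([[uv]],float),p['camera_matrix'],p['D'])[0,0]
    d=rot(p['rotation'])@(F@np.array([u[0],u[1],1.])); return np.array(p['xyz']),d/np.linalg.norm(d)
def onz(p,uv,z):
    o,d=ray(p,uv); return o+d*(z-o[2])/d[2]
def proj(p,X):
    R=rot(p['rotation']); Xc=F@(R.T@(np.asarray(X,float)-p['xyz']))
    q,_=cv2.projectPoints(Xc.reshape(1,3),np.zeros(3),np.zeros(3),p['camera_matrix'],p['D']); return q[0,0]
def tri(*prs):
    A=np.zeros((3,3));b=np.zeros(3)
    for p,uv in prs:
        o,d=ray(p,uv);M=np.eye(3)-np.outer(d,d);A+=M;b+=M@o
    X=np.linalg.solve(A,b)
    return X,[np.linalg.norm((np.eye(3)-np.outer(d,d))@(X-o)) for o,d in (ray(p,uv) for p,uv in prs)]
def crop(fn,src,x0,y0,x1,y1,k):
    im=cv2.imread(src)[y0:y1,x0:x1]; cv2.imwrite(fn,cv2.resize(im,None,fx=k,fy=k,interpolation=cv2.INTER_NEAREST))
E
python3 -c "
from h import *
crop('pics/a1.png','pics/scene0.png',225,130,355,260,5) if 0 else crop('pics/a1.png','pics/scene0.png',220,125,350,225,6)
crop('pics/a2.png','pics/side0.png',190,220,320,320,6)
crop('pics/a3.png','pics/scene0.png',270,205,430,325,5)
crop('pics/a4.png','pics/side0.png',270,130,410,240,5)
"
```

```text
(no output)
```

View pics/a1.png

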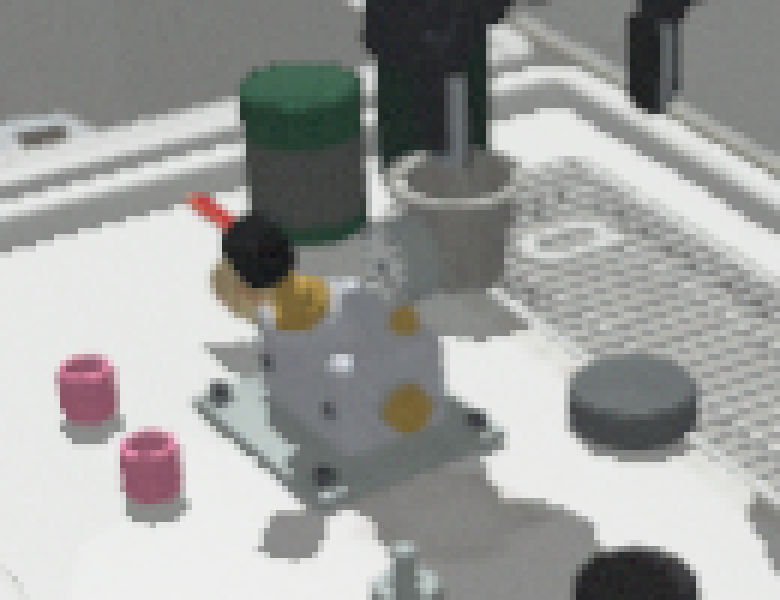

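View pics/a2.png

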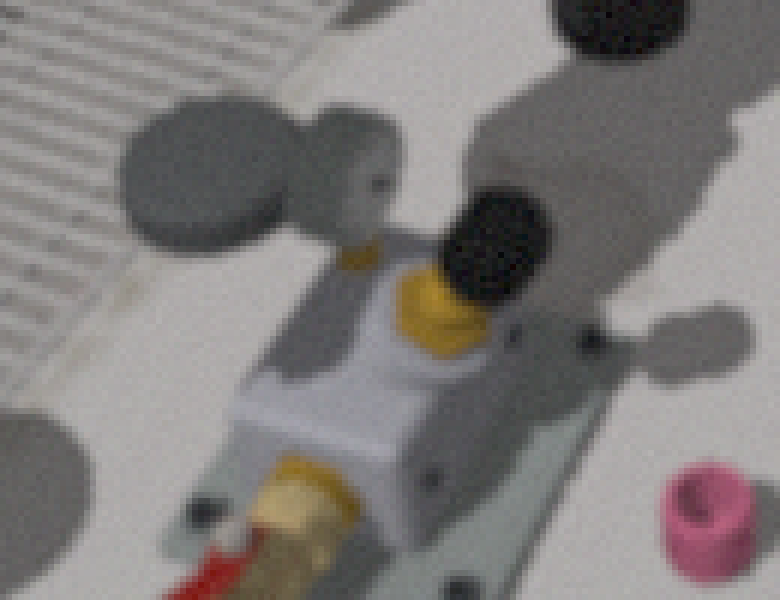

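View pics/a3.png

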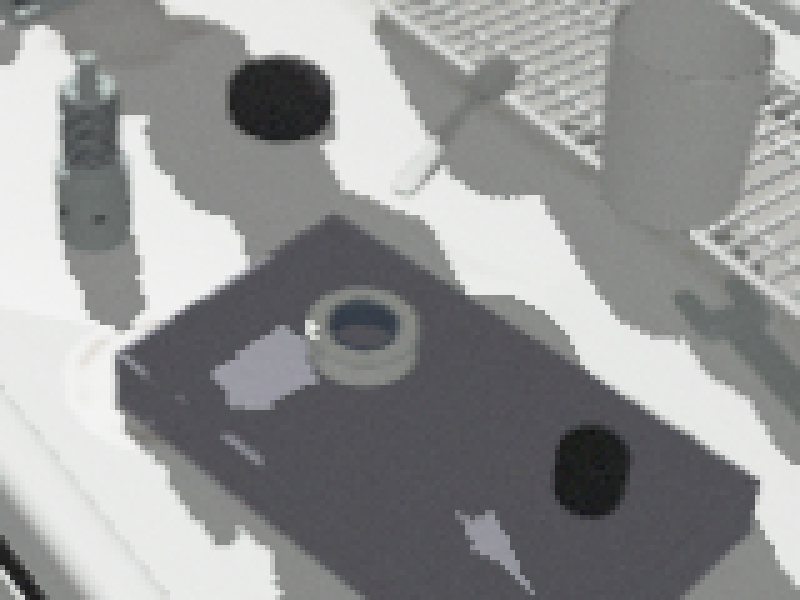

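View pics/a4.png

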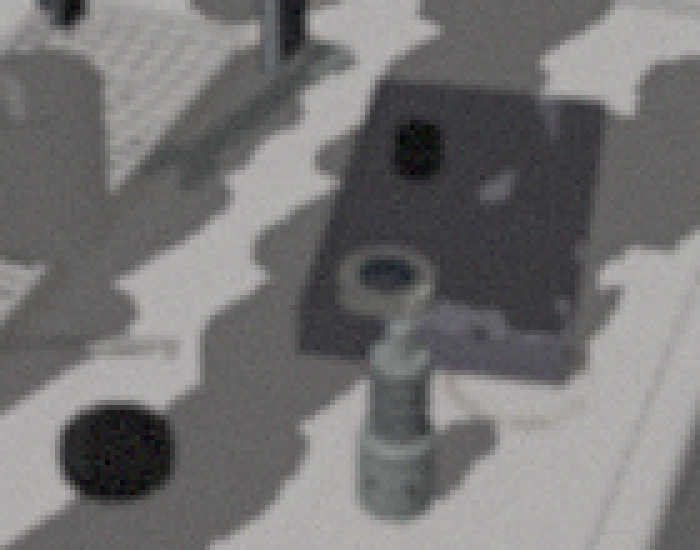

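Run:
```python
from h import *
from workcell import viewer
S=viewer.camera_params('scene');D=viewer.camera_params('side');W=viewer.camera_params('wrist')
np.set_printoptions(precision=4,suppress=True)
def blob(im,box,thr=45):
    x0,y0,x1,y1=box; g=cv2.imread(im)[y0:y1,x0:x1].max(2); m=(cv2.GaussianBlur(g,(3,3),0)<thr).astype(np.uint8)
    n,l,s,c=cv2.connectedComponentsWithStats(m); i=1+np.argmax(s[1:,4]); print(im,s[i],c[i]+[x0,y0]); return c[i]+[x0,y0]
cs=blob('pics/scene0.png',(250,155,275,178));cd=blob('pics/side0.png',(258,246,290,275))
print('cap',tri((S,cs),(D,cd)))
os=blob('pics/scene0.png',(375,285,400,312));od=blob('pics/side0.png',(345,150,362,170))
print('other',tri((S,os),(D,od)))
print('coupler top',tri((S,(287.6,216)),(D,(350.6,194.5))), onz(W,(221,221),.105))
print('coupler base',onz(S,(289,254),0),onz(D,(349,231),0))
for z in (0,.008):
    for n,uv in dict(L=(252.2,191.7),F=(274.2,209.7),R=(303.8,197.8)).items(): print('foot',z,n,onz(S,uv,z))
for n,uv in dict(a=(293.4,275.4),b=(337,248),c=(421.6,301)).items(): print('traytop S',n,onz(S,uv,.03))
for n,uv in dict(c=(345.6,147),d=(391,150)).items(): print('traytop D',n,onz(D,uv,.03))
print('trayW',onz(W,(316,260),.03))
print('lid',onz(W,(358,170),.024), 'spoon',onz(W,(364,243),.0),onz(W,(465,205),.0))
print('hex scene',tri((S,(270.5,175.5)),(D,(262.8,272))))
```

```text
pics/scene0.png [ 8  7 10 10 73] [262.9178 166.5479]
pics/side0.png [  6   6  17  19 230] [272.1565 260.7391]
cap (array([0.5207, 0.2116, 0.1124]), [np.float64(0.0004087436486330905), np.float64(0.00040874364863319087)])
pics/scene0.png [  6   6  14  17 196] [387.6071 298.8418]
pics/side0.png [  3   4  11  12 106] [353.2736 159.5566]
other (array([ 0.5398, -0.3013,  0.0175]), [np.float64(0.0007297218956465016), np.float64(0.0007297218956465111)])
coupler top (array([ 0.4591, -0.0345,  0.1034]), [np.float64(0.0005643400081823321), np.float64(0.0005643400081822355)]) [ 0.4637 -0.028   0.105 ]
coupler base [ 0.4521 -0.0456  0.    ] [ 0.4564 -0.0268  0.    ]
foot 0 L [0.5071 0.2785 0.    ]
foot 0 F [0.5158 0.1492 0.    ]
foot 0 R [0.6223 0.1574 0.    ]
foot 0.008 L [0.5018 0.2657 0.008 ]
foot 0.008 F [0.5105 0.1382 0.008 ]
foot 0.008 R [0.6155 0.1463 0.008 ]
traytop S a [ 0.4071 -0.144   0.03  ]
traytop S b [ 0.541  -0.1216  0.03  ]
traytop S c [ 0.5824 -0.353   0.03  ]
traytop D c [ 0.5791 -0.3415  0.03  ]
traytop D d [ 0.4474 -0.3738  0.03  ]
trayW [ 0.5453 -0.1038  0.03  ]
lid [0.5911 0.0006 0.024 ] spoon [ 0.6044 -0.096   0.    ] [ 0.7237 -0.0468  0.    ]
hex scene (array([0.5434, 0.214 , 0.0753]), [np.float64(4.7502260776697376e-05), np.float64(4.750226077663816e-05)])
```

Emit:
move_arm(commands=[{"claw":1,"travel":[2.5,-0.4,0],"turn":0},{"claw":1,"travel":[3.5,-0.6,0],"turn":0},{"claw":1,"travel":[3.5,-0.6,0],"turn":0},{"claw":1,"travel":[0,0,0],"turn":6},{"claw":1,"travel":[0,0,0],"turn":6}], squeeze=40)

```text
time: 0.57
ee_pos: [0.5336, 0.0968, 0.4044]
tcp_rot: [-180.0, 0.0, 77.9]
wrist_force: [0.1, -0.9, -0.0]
opening: 0.0855
```

```bash
cat >> h.py <<'E'
def st():
    from workcell import status
    np.set_printoptions(precision=4,suppress=True)
    o=status.get_obs(); print('t',round(o['time'],2),'q',o['q'].round(1),'tcp',o['ee_pos'],'rpy',o['tcp_rot'].round(2),'F',o['wrist_force'].round(1),'M',o['torque'].round(2),'op',round(o['opening'],4)); return o
E
python3 -c "
from h import *
st()"
```

```text
t 0.57 q [ 10.3   3.9   8.9  95.    0.  112.4] tcp [0.5336 0.0968 0.4044] rpy [-179.97    0.01   77.91] F [ 0.1 -0.9 -0. ] M [ 0.02  0.01 -0.04] op 0.0855
```

Emit:
move_arm(commands=[{"claw":1,"travel":[0,0,0],"turn":-7.1},{"claw":1,"travel":[0,0,0],"turn":-7.1},{"claw":1,"travel":[0,0,0],"turn":-7.1},{"claw":1,"travel":[0,0,0],"turn":-7.1},{"claw":1,"travel":[0,0,0],"turn":-7.1}])

```text
time: 0.98
ee_pos: [0.534, 0.095, 0.4044]
tcp_rot: [-180.0, -0.0, 113.9]
wrist_force: [0.3, -0.3, -0.7]
opening: 0.0854
```

Emit:
move_arm(commands=[{"claw":1,"travel":[0,0,0],"turn":-7.1},{"claw":1,"travel":[0,0,0],"turn":-7.1},{"claw":1,"travel":[0,0,0],"turn":-7.1},{"claw":1,"travel":[0,0,0],"turn":-7.1},{"claw":1,"travel":[0,0,0],"turn":-7.1}])

```text
time: 1.4
ee_pos: [0.534, 0.095, 0.4044]
tcp_rot: [-180.0, -0.0, 149.4]
wrist_force: [-0.1, -0.2, -0.1]
opening: 0.0854
```

Emit:
move_arm(commands=[{"claw":1,"travel":[0,0,0],"turn":-7.1},{"claw":1,"travel":[0,0,0],"turn":-7.1},{"claw":1,"travel":[0,0,0],"turn":-7.1},{"claw":1,"travel":[0,0,0],"turn":-7.1},{"claw":1,"travel":[0,0,0],"turn":-7.1}])

```text
time: 1.82
ee_pos: [0.534, 0.095, 0.4044]
tcp_rot: [-180.0, -0.0, -175.1]
wrist_force: [-0.9, 0.4, 0.7]
opening: 0.0857
```

```bash
python3 -c "
from h import *
from workcell import viewer
o=st(); print(viewer.camera_params('wrist'))
cv2.imwrite('pics/w1.png',viewer.camera('wrist'))"
```

```text
t 1.82 q [10.1  3.9  8.9 95.  -0.   5.2] tcp [0.534  0.095  0.4044] rpy [-180.     -0.03 -175.15] F [-0.9  0.4  0.7] M [ 0.03 -0.01 -0.04] op 0.0857
{'camera_matrix': array([[327.2285,   0.    , 319.6886],
       [  0.    , 327.2285, 197.08  ],
       [  0.    ,   0.    ,   1.    ]]), 'D': array([-0.0211,  0.    ,  0.    ,  0.    ,  0.    ]), 'xyz': array([0.4628, 0.0893, 0.3725]), 'rotation': array([-16.2733,  -0.0231,  94.8424])}
```

View pics/w1.png

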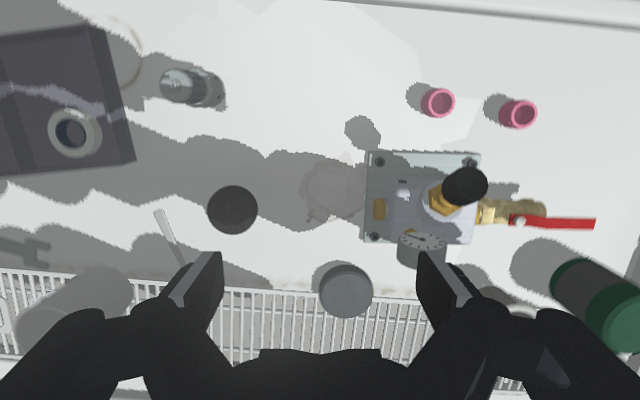

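Run:
```python
from h import *
from workcell import viewer
S=viewer.camera_params('scene');D=viewer.camera_params('side');W=viewer.camera_params('wrist')
st()
g=cv2.imread('pics/w1.png')[160:212,435:495].max(2);m=(cv2.GaussianBlur(g,(3,3),0)<55).astype(np.uint8)
n,l,s,c=cv2.connectedComponentsWithStats(m);i=1+np.argmax(s[1:,4]);c=c[i]+[435,160];print(s[i],c)
print(tri((S,(262.92,166.55)),(D,(272.16,260.74)),(W,c)))
for uv in ((366,150.5),(480,152),(362,241)): print(onz(W,uv,.007))
for uv in ((371.5,161),(470,163),(375,237)): print('bolt',onz(W,uv,.01))
print('tray W', [onz(W,uv,.03) for uv in ((94,24),(136,160))])
print('coupler top',onz(W,(170,84),.105))
```

```text
t 1.87 q [10.1  3.9  8.9 95.  -0.   4.7] tcp [0.534  0.095  0.4044] rpy [-180.     -0.03 -174.62] F [-0.7  0.1  1. ] M [-0.02 -0.    0.  ] op 0.0854
[   7    7   45   38 1260] [464.3246 186.0921]
(array([0.5196, 0.2124, 0.1129]), [np.float64(0.0012669249031666684), np.float64(0.001192940873267958), np.float64(0.0019848042566593567)])
[0.5102 0.1452 0.007 ]
[0.4996 0.2733 0.007 ]
[0.6195 0.155  0.007 ]
bolt [0.5209 0.1524 0.01  ]
bolt [0.5126 0.2633 0.01  ]
bolt [0.6116 0.1693 0.01  ]
tray W [array([ 0.4107, -0.1333,  0.03  ]), array([ 0.5398, -0.1   ,  0.03  ])]
coupler top [ 0.4602 -0.0285  0.105 ]
```

Emit:
move_arm(commands=[{"claw":1,"travel":[0.1,2.9,0],"turn":0},{"claw":1,"travel":[0.1,3.0,1],"turn":0},{"claw":1,"travel":[0.1,3.0,2],"turn":0},{"claw":1,"travel":[0.1,2.9,3.0],"turn":0},{"claw":1,"travel":[0,0,2.5],"turn":0}])

```text
time: 2.28
ee_pos: [0.52, 0.2159, 0.3181]
tcp_rot: [179.9, -0.0, -175.5]
wrist_force: [1.1, 0.1, -0.4]
opening: 0.0855
```

```bash
python3 -c "
from h import *
from workcell import viewer
o=st()
cv2.imwrite('pics/w2.png',viewer.camera('wrist'))
st()
cv2.imwrite('pics/d2.png',viewer.camera('side')[200:330,180:340]);crop('pics/d2.png','pics/d2.png',0,0,160,130,4)"
```

```text
t 2.28 q [22.5  5.9  1.5 85.6  0.1 18. ] tcp [0.52   0.2159 0.3181] rpy [ 179.93   -0.   -175.51] F [ 1.1  0.1 -0.4] M [-0.06  0.01 -0.05] op 0.0855
t 2.33 q [22.4  6.   1.  85.4  0.  17.9] tcp [0.5195 0.2142 0.3126] rpy [-179.89   -0.4  -175.5 ] F [ 1.7  0.4 -3.6] M [ 0.02 -0.06 -0.02] op 0.0853
```

View pics/w2.png

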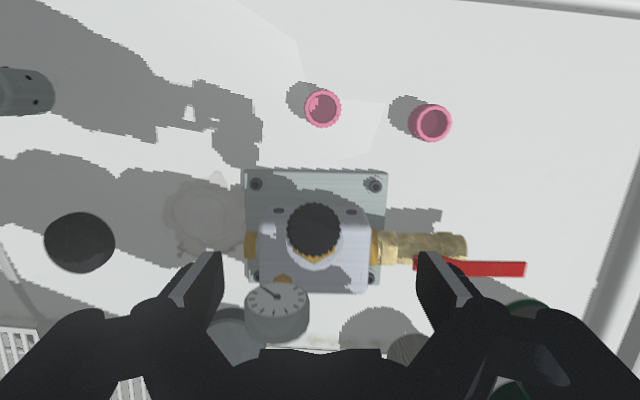

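View pics/d2.png

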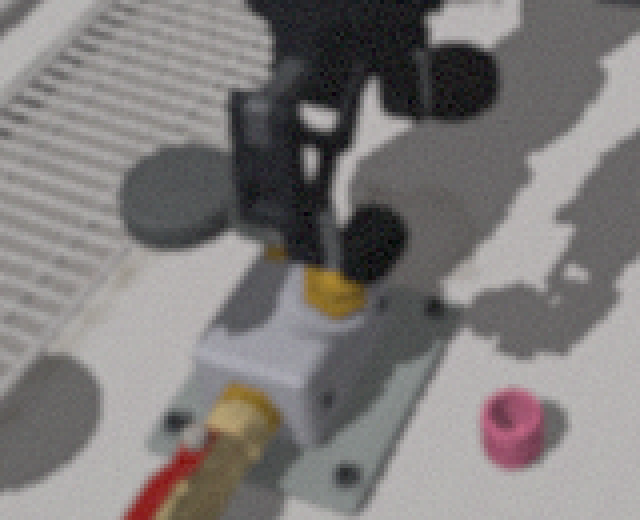

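Emit:
move_arm(commands=[{"claw":1,"travel":[0,-0.1,2.2],"turn":0},{"claw":1,"travel":[0,0,2.0],"turn":0},{"claw":-0.3,"travel":[0,0,0],"turn":0},{"claw":-0.6,"travel":[0,0,0],"turn":0},{"claw":-1,"travel":[0,0,0],"turn":0}], squeeze=40)

```text
time: 2.8
ee_pos: [0.5213, 0.2109, 0.2799]
tcp_rot: [180.0, 0.1, -175.6]
wrist_force: [0.2, 1.8, -0.2]
opening: 0.0517
```

Emit:
move_arm(commands=[{"claw":-1,"travel":[0,0,0],"turn":0},{"claw":-1,"travel":[0,0,0],"turn":0},{"claw":-1,"travel":[0,0,0],"turn":0}])

```text
time: 3.05
ee_pos: [0.5212, 0.2114, 0.2794]
tcp_rot: [179.9, 0.1, -175.5]
wrist_force: [0.3, -0.6, 6.2]
opening: 0.0278
```

```bash
python3 -c "
from h import *
from workcell import viewer
cv2.imwrite('pics/d3.png',viewer.camera('side')[200:330,180:340]);crop('pics/d3.png','pics/d3.png',0,0,160,130,4)
o=st()"
```

```text
t 3.1 q [22.1  5.9 -2.7 81.2  0.  17.6] tcp [0.5212 0.2114 0.2793] rpy [ 179.95    0.14 -175.51] F [-0.1  0.1  5.1] M [ 0.2  -0.08  0.01] op 0.0281
```

View pics/d3.png

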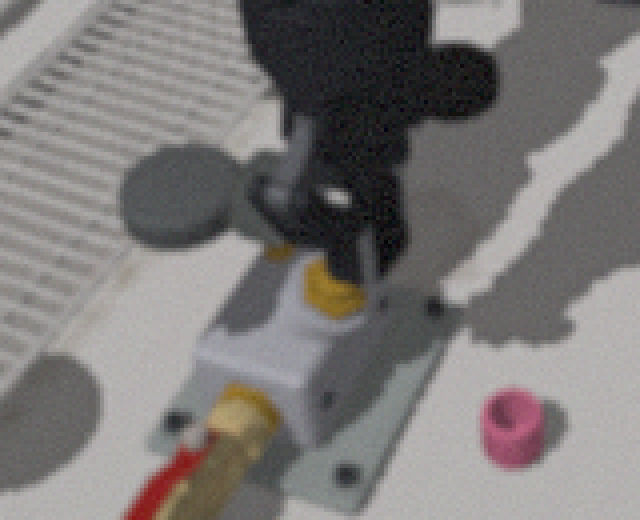

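Emit:
move_arm(commands=[{"claw":-1,"travel":[0.5,0,-0.87],"turn":0},{"claw":-1,"travel":[0.5,0,-0.87],"turn":0},{"claw":-1,"travel":[0.6,0,-1.04],"turn":0},{"claw":-1,"travel":[0.6,0,-1.04],"turn":0},{"claw":-1,"travel":[0,0,0],"turn":0}])

```text
time: 3.52
ee_pos: [0.4982, 0.2096, 0.3189]
tcp_rot: [179.9, 0.2, -175.5]
wrist_force: [-0.8, 0.7, 0.0]
opening: 0.028
```

```bash
python3 -c "
from h import *
from workcell import viewer
cv2.imwrite('pics/d4.png',viewer.camera('side')[200:330,180:340]);crop('pics/d4.png','pics/d4.png',0,0,160,130,4)
o=st()"
```

```text
t 3.57 q [22.8  2.8 -1.9 85.2 -0.  18.3] tcp [0.4986 0.2096 0.3177] rpy [ 179.96    0.14 -175.48] F [ 0.2  0.1 -0.6] M [-0.02 -0.03  0.02] op 0.0279
```

View pics/d4.png

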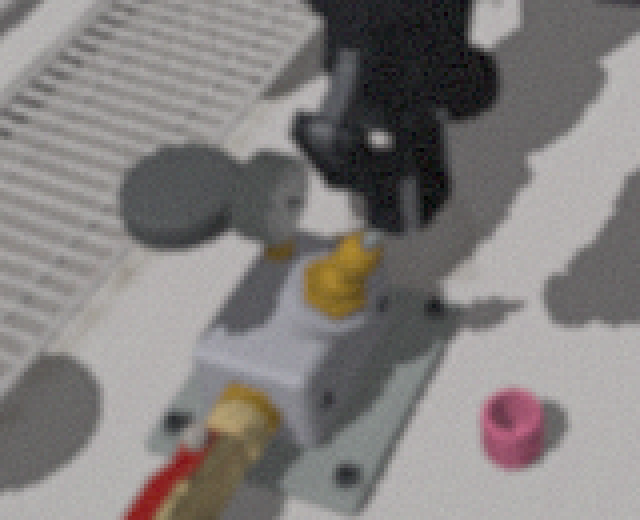

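Emit:
move_arm(commands=[{"claw":-1,"travel":[0.2,-1.5,-2],"turn":0},{"claw":-1,"travel":[0.4,-3,-2],"turn":0},{"claw":-1,"travel":[0.4,-3.5,0],"turn":-2},{"claw":-1,"travel":[0.4,-3.5,0],"turn":-2},{"claw":-1,"travel":[0.4,-3.5,0],"turn":-1.5}])

```text
time: 3.98
ee_pos: [0.4961, 0.0573, 0.356]
tcp_rot: [-180.0, 0.0, -169.8]
wrist_force: [0.7, -0.6, 0.1]
opening: 0.0275
```

Emit:
move_arm(commands=[{"claw":-1,"travel":[0.4,-3.8,0],"turn":0},{"claw":-1,"travel":[0.4,-3.8,0],"turn":0},{"claw":-1,"travel":[0.4,-3.8,0],"turn":0},{"claw":-1,"travel":[0.4,-3.8,0],"turn":0},{"claw":-1,"travel":[0.4,-3.8,0],"turn":0}])

```text
time: 4.4
ee_pos: [0.5094, -0.134, 0.3556]
tcp_rot: [-180.0, -0.0, -170.0]
wrist_force: [1.1, 0.5, -0.4]
opening: 0.0282
```

Emit:
move_arm(commands=[{"claw":-1,"travel":[0.4,-3.5,0],"turn":0},{"claw":-1,"travel":[0.4,-3,0],"turn":0},{"claw":-1,"travel":[0.3,-2.5,0],"turn":0},{"claw":-1,"travel":[0,-2,0],"turn":0},{"claw":-1,"travel":[0,0,0],"turn":0}])

```text
time: 4.82
ee_pos: [0.518, -0.2454, 0.3547]
tcp_rot: [-180.0, -0.1, -170.2]
wrist_force: [0.9, 0.2, -0.1]
opening: 0.0276
```

```bash
python3 -c "
from h import *
from workcell import viewer
cv2.imwrite('pics/w5.png',viewer.camera('wrist'))
o=st();print(viewer.camera_params('wrist'))
cv2.imwrite('pics/s5.png',viewer.camera('scene')[150:350,270:470]);crop('pics/s5.png','pics/s5.png',0,0,200,200,3)"
```

```text
t 4.87 q [-25.2   7.4   7.2  89.9  -0.  -35.1] tcp [ 0.5179 -0.2438  0.3549] rpy [ 179.96   -0.07 -170.14] F [ 0.3  0.3 -0.1] M [0.03 0.06 0.03] op 0.0278
{'camera_matrix': array([[327.2285,   0.    , 319.6886],
       [  0.    , 327.2285, 197.08  ],
       [  0.    ,   0.    ,   1.    ]]), 'D': array([-0.0211,  0.    ,  0.    ,  0.    ,  0.    ]), 'xyz': array([ 0.4475, -0.2557,  0.323 ]), 'rotation': array([-16.2416,  -0.0607,  99.8454])}
```

View pics/w5.png

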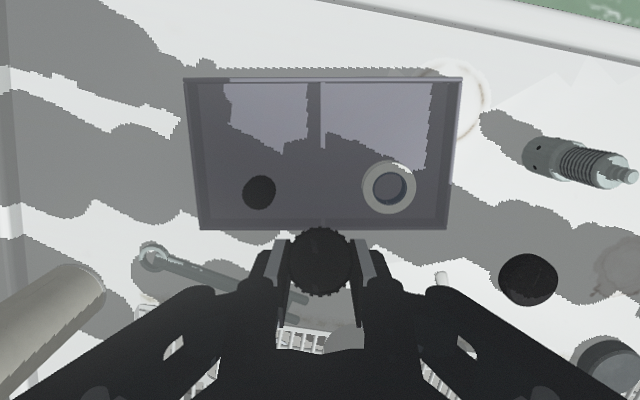

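View pics/s5.png

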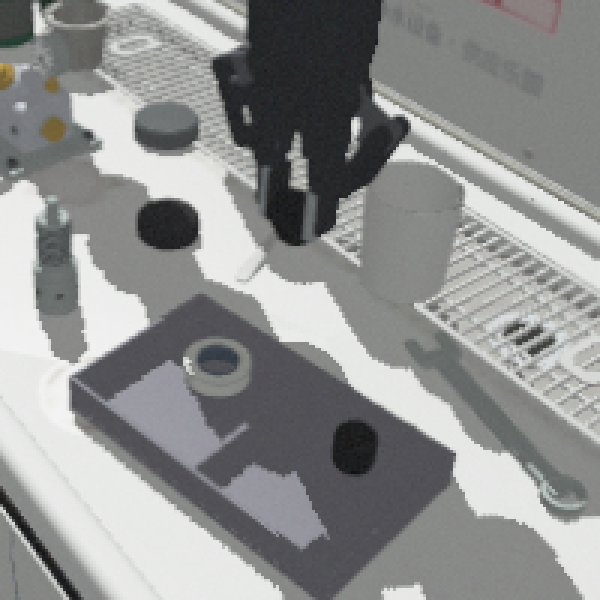

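Run:
```python
from h import *
from workcell import viewer
W=viewer.camera_params('wrist'); o=st()
P=[onz(W,uv,.03)[:2] for uv in ((184,79),(462,77),(448,229),(201,230))]
P=np.array(P);print(P,P.mean(0)); c=P.mean(0)
y=(P[1]+P[2]-P[0]-P[3]);y/=np.linalg.norm(y); x=np.array([y[1],-y[0]]);print('yaw',np.degrees(np.arctan2(x[1],x[0])))
oc=onz(W,(259,190),.03)[:2];print('oc local',(oc-c)@x,(oc-c)@y)
t=c-.032*x-.06*y;print('target',t)
psi=np.radians(o['tcp_rot'][2]);d=t-o['ee_pos'][:2]
print('tool', d@[np.cos(psi),np.sin(psi)], d@[np.sin(psi),-np.cos(psi)])
print('coupler base rear top', onz(W,(634,174),.105),'sleeve mouth centre',onz(W,(536,158),.0))
```

```text
t 4.92 q [-25.1   7.3   7.1  89.9   0.  -35. ] tcp [ 0.5179 -0.2428  0.3552] rpy [ 179.95   -0.06 -170.08] F [ 0.6  0.6 -0.6] M [ 0.03 -0.01 -0.04] op 0.0281
[[ 0.4486 -0.3711]
 [ 0.4063 -0.1388]
 [ 0.542  -0.1121]
 [ 0.5839 -0.3467]] [ 0.4952 -0.2422]
yaw 10.218753978746312
oc local 0.02918542432886607 -0.06022434070986882
target [ 0.4743 -0.3069]
tool 0.053968886831601726 -0.05569457828957654
coupler base rear top [ 0.4561 -0.031   0.105 ] sleeve mouth centre [ 0.4627 -0.031   0.    ]
```

Emit:
move_arm(commands=[{"claw":-1,"travel":[1.8,-1.9,0],"turn":0},{"claw":-1,"travel":[1.8,-1.9,0],"turn":0},{"claw":-1,"travel":[1.8,-1.8,2],"turn":0},{"claw":-1,"travel":[0,0,3.5],"turn":0},{"claw":-1,"travel":[0,0,3.5],"turn":0}])

```text
time: 5.33
ee_pos: [0.4742, -0.3068, 0.2661]
tcp_rot: [-179.9, 0.1, -170.0]
wrist_force: [0.1, -0.8, -0.6]
opening: 0.0277
```

Emit:
move_arm(commands=[{"claw":-1,"travel":[0,0,3],"turn":0},{"claw":-1,"travel":[0,0,2],"turn":0},{"claw":-1,"travel":[0,0,1],"turn":0},{"claw":-1,"travel":[0,0,0],"turn":0},{"claw":-1,"travel":[0,0,0],"turn":0}])

```text
time: 5.75
ee_pos: [0.4748, -0.3062, 0.2067]
tcp_rot: [-180.0, 0.0, -169.9]
wrist_force: [-0.1, 0.1, -0.1]
opening: 0.0277
```

```bash
python3 -c "
from h import *
from workcell import viewer
o=st()
cv2.imwrite('pics/w6.png',viewer.camera('wrist'))
cv2.imwrite('pics/s6.png',viewer.camera('scene')[200:350,270:470]);crop('pics/s6.png','pics/s6.png',0,0,200,150,4)"
```

```text
t 5.75 q [-32.8   7.9  -8.7  73.4   0.  -42.9] tcp [ 0.4748 -0.3062  0.2067] rpy [-179.99    0.02 -169.95] F [-0.1  0.1 -0.1] M [-0.04  0.01  0.02] op 0.0277
```

View pics/w6.png

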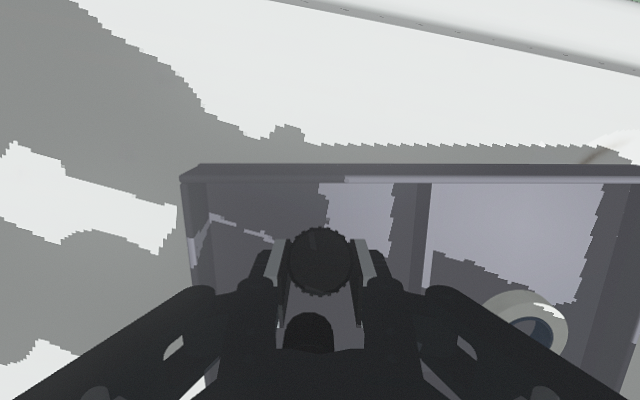

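View pics/s6.png

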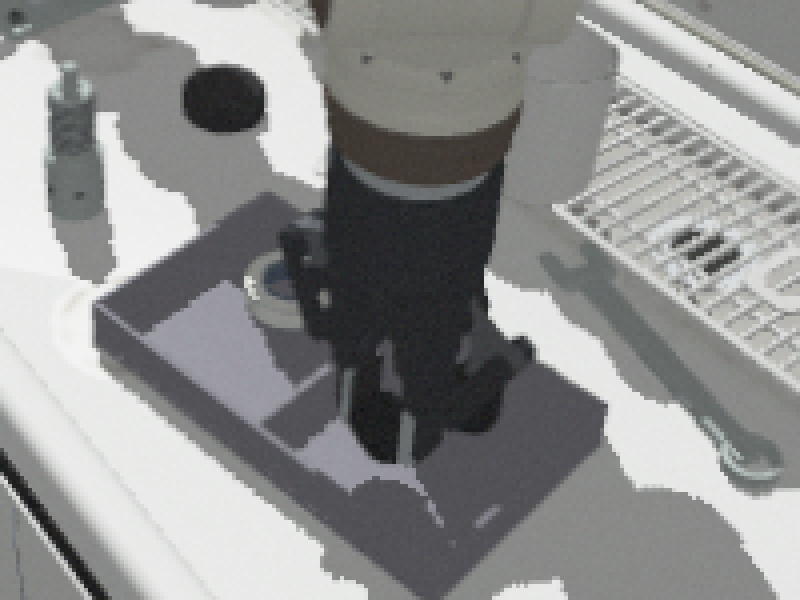

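Emit:
move_arm(commands=[{"claw":-1,"travel":[0,0,0.8],"turn":0},{"claw":-1,"travel":[0,0,0.3],"turn":0},{"claw":-0.1,"travel":[0,0,0],"turn":0},{"claw":0.15,"travel":[0,0,0],"turn":0},{"claw":0.15,"travel":[0,0,0],"turn":0}])

```text
time: 6.27
ee_pos: [0.4746, -0.3069, 0.1951]
tcp_rot: [-180.0, 0.0, -170.0]
wrist_force: [-0.5, 0.1, 0.1]
opening: 0.0489
```

Emit:
move_arm(commands=[{"claw":0.15,"travel":[0,0,-1],"turn":0},{"claw":0.15,"travel":[0,0,-3.5],"turn":0},{"claw":0.15,"travel":[0,0,-4],"turn":0},{"claw":0.15,"travel":[0,0,-4],"turn":0},{"claw":0.15,"travel":[0,0,-3],"turn":0}])

```text
time: 6.68
ee_pos: [0.4742, -0.3066, 0.3545]
tcp_rot: [-179.9, 0.1, -170.0]
wrist_force: [1.2, 0.0, 0.5]
opening: 0.0493
```

```bash
python3 -c "
from h import *
from workcell import viewer
o=st()
cv2.imwrite('pics/w7.png',viewer.camera('wrist'))
"
```

```text
t 6.68 q [-32.9   6.1   5.7  89.4  -0.  -42.9] tcp [ 0.4742 -0.3066  0.3545] rpy [-179.87    0.14 -170.01] F [1.2 0.  0.5] M [-0.02 -0.07 -0.03] op 0.0493
```

View pics/w7.png

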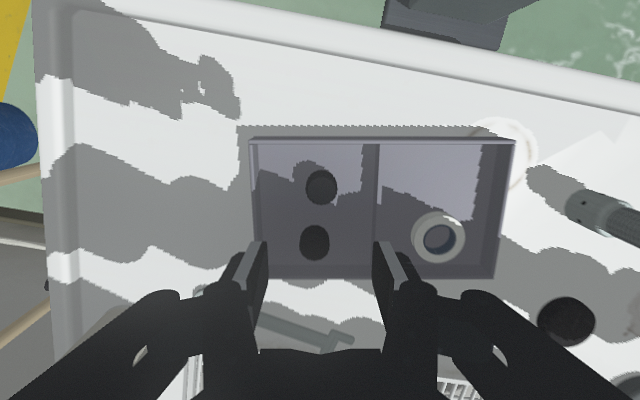

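Emit:
move_arm(commands=[{"claw":0.15,"travel":[-0.3,2.5,0],"turn":0},{"claw":0.3,"travel":[-0.5,3.8,0],"turn":0},{"claw":0.5,"travel":[-0.5,4.0,0],"turn":0},{"claw":0.5,"travel":[-0.5,4.0,0],"turn":0},{"claw":0.5,"travel":[-0.5,4.0,0],"turn":0}])

```text
time: 7.15
ee_pos: [0.4647, -0.1211, 0.3509]
tcp_rot: [-180.0, 0.1, -170.1]
wrist_force: [-0.0, -0.3, 1.4]
opening: 0.0642
```

Emit:
move_arm(commands=[{"claw":0.5,"travel":[-0.4,4,0],"turn":0},{"claw":0.5,"travel":[-0.4,3.2,0],"turn":0},{"claw":0.5,"travel":[-0.3,2.0,0],"turn":0},{"claw":0.5,"travel":[0,0,0],"turn":-7},{"claw":0.5,"travel":[0,0,0],"turn":-7}])

```text
time: 7.57
ee_pos: [0.46, -0.0286, 0.351]
tcp_rot: [-180.0, 0.1, -155.6]
wrist_force: [0.4, -0.5, 0.1]
opening: 0.0641
```

Emit:
move_arm(commands=[{"claw":0.5,"travel":[0,0,0],"turn":-7},{"claw":0.5,"travel":[0,0,0],"turn":-7},{"claw":0.5,"travel":[0,0,0],"turn":-7},{"claw":0.5,"travel":[0,0,0],"turn":-7},{"claw":0.5,"travel":[0,0,0],"turn":-7}])

```text
time: 7.98
ee_pos: [0.4601, -0.03, 0.3509]
tcp_rot: [-180.0, 0.0, -120.7]
wrist_force: [-0.2, -0.2, 0.3]
opening: 0.0641
```

Emit:
move_arm(commands=[{"claw":0.5,"travel":[0,0,0],"turn":-7},{"claw":0.5,"travel":[0,0,0],"turn":-7},{"claw":0.5,"travel":[0,0,0],"turn":-7},{"claw":0.5,"travel":[0,0,0],"turn":-7},{"claw":0.5,"travel":[0,0,0],"turn":-7}])

```text
time: 8.4
ee_pos: [0.4601, -0.0301, 0.3509]
tcp_rot: [-179.9, -0.0, -85.7]
wrist_force: [0.2, -0.4, 0.5]
opening: 0.0639
```

Emit:
move_arm(commands=[{"claw":0.5,"travel":[0,0,0],"turn":-6},{"claw":0.5,"travel":[0,0,0],"turn":0}])

```text
time: 8.57
ee_pos: [0.4601, -0.0301, 0.3508]
tcp_rot: [-179.9, -0.0, -79.7]
wrist_force: [-0.4, 0.2, 0.9]
opening: 0.0642
```

```bash
python3 -c "
from h import *
from workcell import viewer
o=st()
cv2.imwrite('pics/w8.png',viewer.camera('wrist'))
"
```

```text
t 8.57 q [  -3.7   -8.    -8.6   89.3   -0.  -104. ] tcp [ 0.4601 -0.0301  0.3508] rpy [-179.95   -0.01  -79.73] F [-0.4  0.2  0.9] M [ 0.05 -0.02 -0.01] op 0.0642
```

View pics/w8.png

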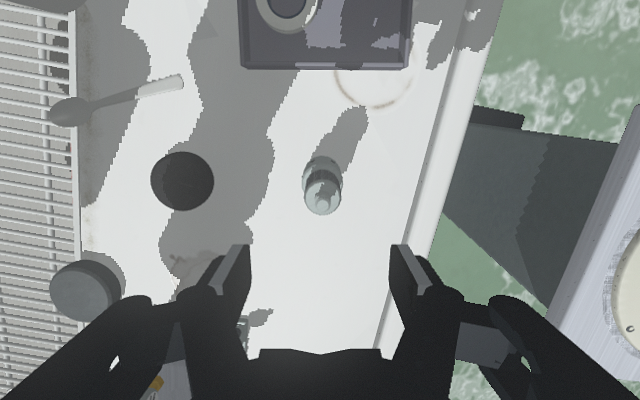

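Run:
```python
from h import *
from workcell import viewer
W=viewer.camera_params('wrist'); o=st()
a=onz(W,(323,206),.105); b=onz(W,(323,197),.088);print('barb top',a,'grip top',b)
psi=np.radians(o['tcp_rot'][2])
g=o['ee_pos'].copy(); g[2]-=.1547; print('grasp point px',proj(W,g), 'coupler axis expected at z.105 px',proj(W,[.46,-.03,.105]))
for p in(a,b):
  d=p[:2]-o['ee_pos'][:2]; print('tool', d@[np.cos(psi),np.sin(psi)], d@[np.sin(psi),-np.cos(psi)])
print('tray wall',[onz(W,uv,.03) for uv in ((241,68),(409,70))])
```

```text
t 8.62 q [  -3.7   -8.    -8.6   89.3   -0.  -103.6] tcp [ 0.4601 -0.0301  0.3507] rpy [-179.95   -0.01  -80.11] F [ 0.6 -0.3  0.3] M [ 0.03  0.02 -0.02] op 0.0638
barb top [ 0.4584 -0.0324  0.105 ] grip top [ 0.4586 -0.0339  0.088 ]
grasp point px [319.6948 276.7702] coupler axis expected at z.105 px [320.1283 208.945 ]
tool 0.0020397845662588373 0.0021059748945341052
tool 0.0035155803781763252 0.0022366289211393883
tray wall [array([ 0.5414, -0.1152,  0.03  ]), array([ 0.404 , -0.1376,  0.03  ])]
```

Emit:
move_arm(commands=[{"claw":0.5,"travel":[0.25,0.2,2.5],"turn":0},{"claw":0.5,"travel":[0,0,3.5],"turn":0},{"claw":0.5,"travel":[0,0,3.0],"turn":0},{"claw":0.5,"travel":[0,0,2.1],"turn":0},{"claw":0.2,"travel":[0,0,1.4],"turn":0}], squeeze=25)

```text
time: 9.03
ee_pos: [0.458, -0.0329, 0.2228]
tcp_rot: [179.9, 0.0, -80.3]
wrist_force: [0.5, -0.3, 0.8]
opening: 0.0535
```

Emit:
move_arm(commands=[{"claw":0,"travel":[0,0,0],"turn":0},{"claw":-0.2,"travel":[0,0,0],"turn":0},{"claw":-0.6,"travel":[0,0,0],"turn":0},{"claw":-1,"travel":[0,0,0],"turn":0},{"claw":-1,"travel":[0,0,0],"turn":0}], squeeze=25)

```text
time: 9.45
ee_pos: [0.4591, -0.0329, 0.2262]
tcp_rot: [-179.9, -0.0, -80.0]
wrist_force: [-0.4, 0.8, 2.5]
opening: 0.0269
```

```bash
python3 -c "
from h import *
from workcell import viewer
o=st()
cv2.imwrite('pics/s9.png',viewer.camera('scene')[150:300,230:380]);crop('pics/s9.png','pics/s9.png',0,0,150,150,4)
"
```

```text
t 9.45 q [  -4.1   -7.   -21.5   75.4    0.  -104.1] tcp [ 0.4591 -0.0329  0.2262] rpy [-179.9    -0.02  -80.04] F [-0.4  0.8  2.5] M [0.02 0.07 0.01] op 0.0269
```

View pics/s9.png

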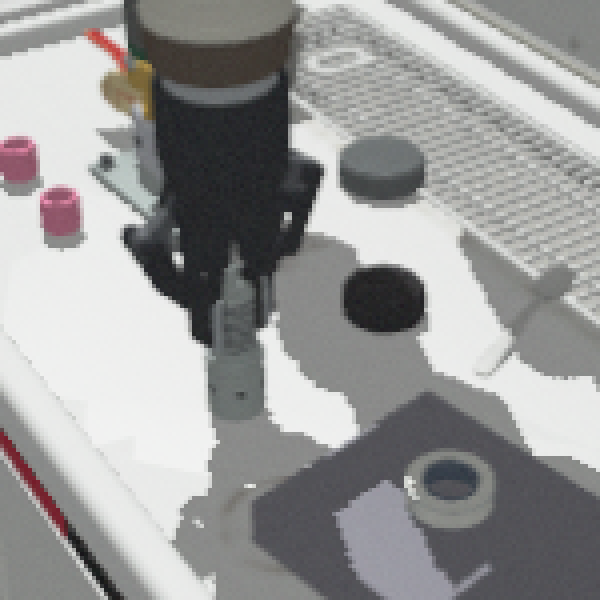

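Emit:
move_arm(commands=[{"claw":-1,"travel":[0,0,-0.7],"turn":0},{"claw":-1,"travel":[1.5,0,-0.3],"turn":0},{"claw":-1,"travel":[2.5,0,0],"turn":0},{"claw":-1,"travel":[2.0,0,0],"turn":0},{"claw":-1,"travel":[1.0,0,0],"turn":0}])

```text
time: 9.92
ee_pos: [0.4712, -0.1033, 0.2356]
tcp_rot: [-180.0, -0.0, -80.1]
wrist_force: [0.4, -0.1, -1.6]
opening: 0.0273
```

Emit:
move_arm(commands=[{"claw":-1,"travel":[0.5,0,0],"turn":0},{"claw":-1,"travel":[0.4,0,0],"turn":0},{"claw":-1,"travel":[0.4,0,0],"turn":0},{"claw":-1,"travel":[0.4,0,0],"turn":0},{"claw":-1,"travel":[0.4,0,0],"turn":0}])

```text
time: 10.33
ee_pos: [0.4745, -0.1214, 0.2354]
tcp_rot: [-180.0, 0.1, -79.9]
wrist_force: [-1.7, 5.7, 3.0]
opening: 0.0274
```

```bash
python3 -c "
from h import *
from workcell import viewer
o=st()
cv2.imwrite('pics/s10.png',viewer.camera('scene')[200:320,250:400]);crop('pics/s10.png','pics/s10.png',0,0,150,120,5)
cv2.imwrite('pics/d10.png',viewer.camera('side')[130:260,280:420]);crop('pics/d10.png','pics/d10.png',0,0,140,130,4)
"
```

```text
t 10.33 q [ -14.4   -3.1  -16.8   76.3    0.1 -114.5] tcp [ 0.4745 -0.1214  0.2354] rpy [-179.96    0.14  -79.92] F [-1.7  5.7  3. ] M [1.5  0.24 0.01] op 0.0274
```

View pics/s10.png

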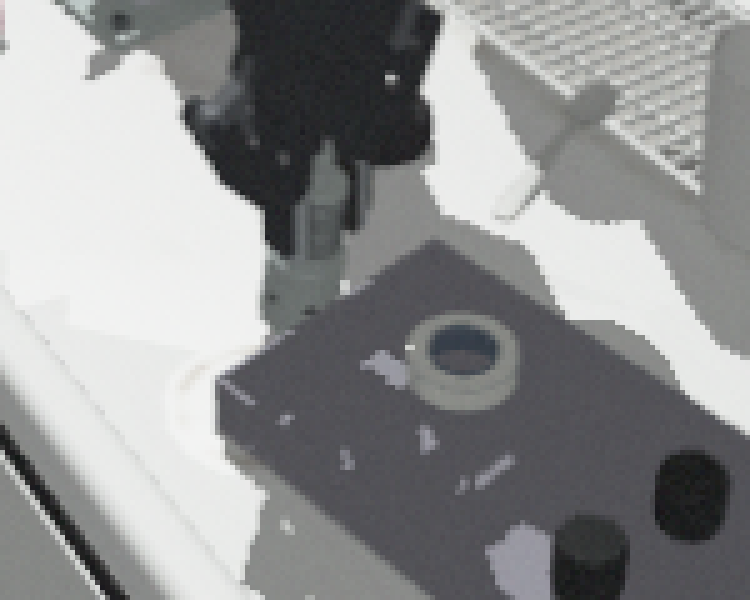

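View pics/d10.png

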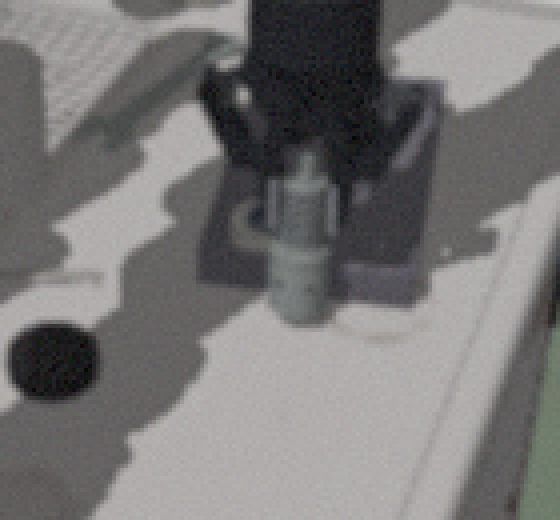

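Emit:
move_arm(commands=[{"claw":-1,"travel":[0.4,0,0],"turn":0},{"claw":-1,"travel":[0.4,0,0],"turn":0},{"claw":-1,"travel":[0.4,0,0],"turn":0},{"claw":-1,"travel":[0.2,0,0],"turn":0},{"claw":-1,"travel":[0,0,0],"turn":0}])

```text
time: 10.85
ee_pos: [0.4771, -0.1354, 0.2353]
tcp_rot: [-180.0, 0.1, -79.9]
wrist_force: [-0.2, 5.7, 1.6]
opening: 0.0271
```

```bash
python3 -c "
from h import *
from workcell import viewer
o=st()
cv2.imwrite('pics/s11.png',viewer.camera('scene')[200:320,250:400]);crop('pics/s11.png','pics/s11.png',0,0,150,120,5)
"
```

```text
t 10.85 q [ -15.9   -2.3  -16.    76.2    0.1 -115.9] tcp [ 0.4771 -0.1354  0.2353] rpy [-179.96    0.09  -79.95] F [-0.2  5.7  1.6] M [ 1.18  0.01 -0.07] op 0.0271
```

View pics/s11.png

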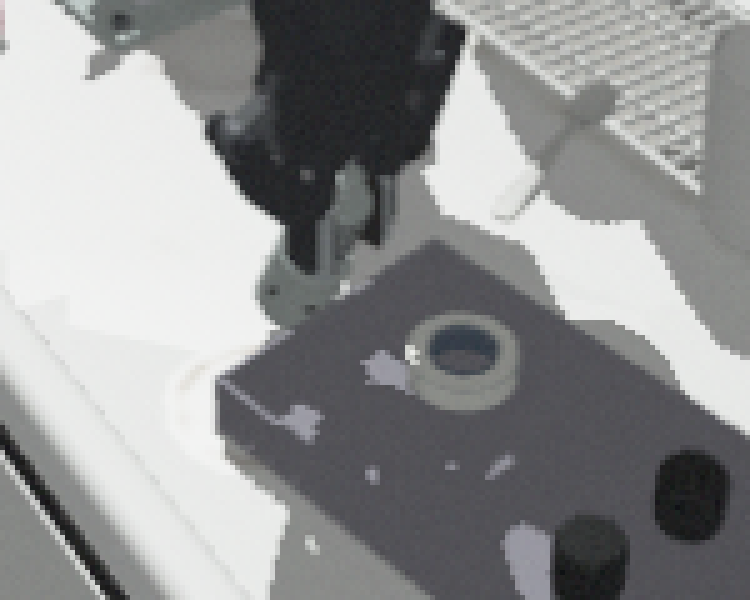

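Emit:
move_arm(commands=[{"claw":-1,"travel":[-1,0,-1],"turn":0},{"claw":-1,"travel":[-2.5,0,-2],"turn":0},{"claw":-1,"travel":[-3,0,-3],"turn":0},{"claw":-1,"travel":[-3,0,-2],"turn":0},{"claw":-1,"travel":[0,0,0],"turn":0}], squeeze=60)

```text
time: 11.32
ee_pos: [0.4601, -0.0394, 0.3196]
tcp_rot: [-179.7, -0.0, -79.8]
wrist_force: [0.3, -0.0, -2.0]
opening: 0.0265
```

```bash
python3 -c "
from h import *
from workcell import viewer
o=st()
for c in ('scene','side','wrist'): cv2.imwrite('pics/%s12.png'%c,viewer.camera(c))
o=st()
crop('pics/s12.png','pics/scene12.png',230,130,390,250,5)
crop('pics/d12.png','pics/side12.png',260,120,420,240,5)
"
```

```text
t 11.32 q [  -4.9   -8.2  -12.2   85.6    0.1 -105.1] tcp [ 0.4601 -0.0394  0.3196] rpy [-179.66   -0.04  -79.83] F [ 0.3 -0.  -2. ] M [-0.11 -0.04  0.02] op 0.0265
t 11.47 q [  -5.3   -7.9  -12.5   85.4   -0.  -105.4] tcp [ 0.4604 -0.0425  0.3148] rpy [-179.97   -0.04  -79.91] F [ 0.2 -0.  -2.9] M [-0.08 -0.06  0.02] op 0.0267
```

View pics/s12.png

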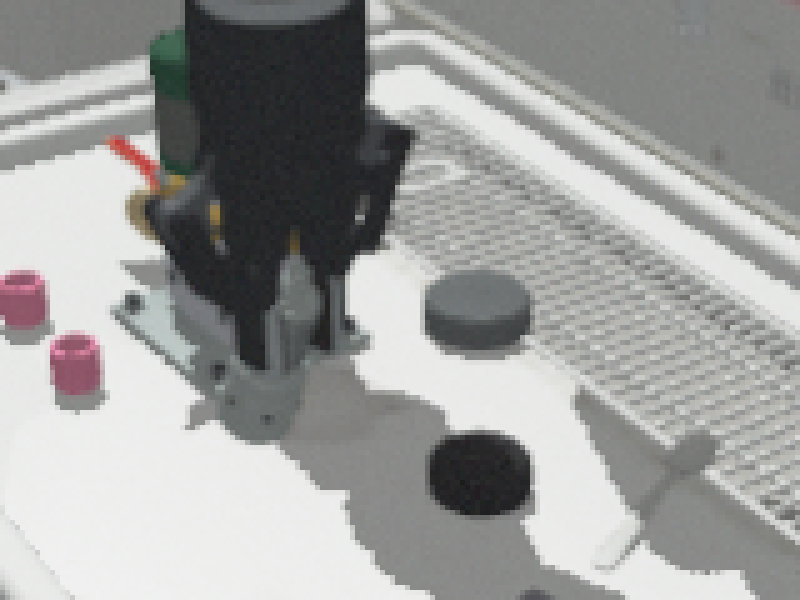

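View pics/d12.png

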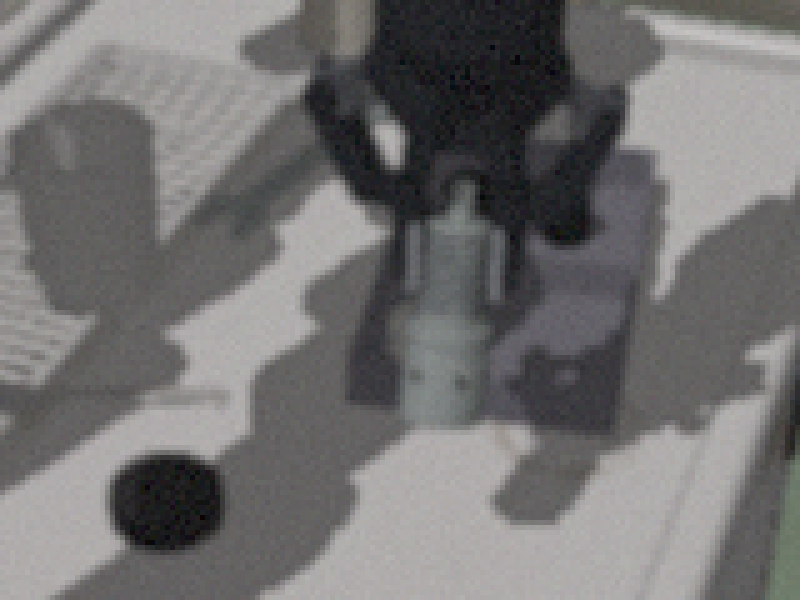

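View pics/wrist12.png

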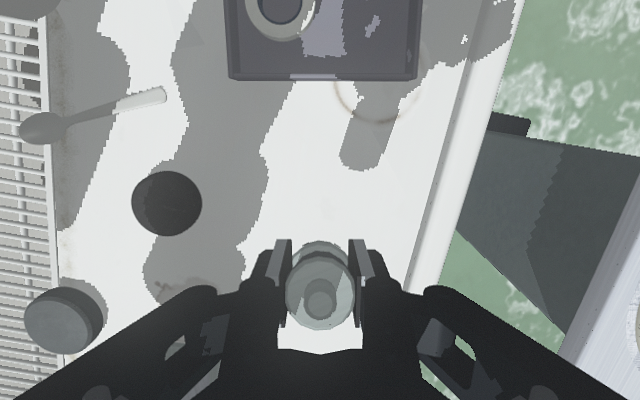

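Run:
```python
from h import *
from workcell import viewer
S=viewer.camera_params('scene');D=viewer.camera_params('side');W=viewer.camera_params('wrist'); o=st()
G=o['ee_pos']-[0,0,.1547]; psi=np.radians(o['tcp_rot'][2]);tx=np.array([np.cos(psi),np.sin(psi),0]);ty=np.array([np.sin(psi),-np.cos(psi),0])
m,e=tri((S,(282,213)),(D,(348,203.5)));print('mouth',m,e,'tool rel', (m-G)@tx,(m-G)@ty,m[2]-G[2])
for uv in ((320,301),(320,303)):
    c,d=ray(W,uv); # barb tip; intersect with plane ty
    t=((G-c)@ty)/(d@ty) if abs(d@ty)>.05 else None
    # sphere radius .0335 about G
    for r in (.0335,.03):
        b=d@(c-G);q=b*b-((c-G)@(c-G)-r*r)
        if q>0:
            X=c+d*(-b-np.sqrt(q)); v=X-G; print('tip rel',v@tx,v@ty,v[2],'angle',np.degrees(np.arctan2(v@tx,v[2])))
tip=tri((D,(352.4,156)),(W,(320,302)));print('tip tri',tip,[(tip[0]-G)@a for a in (tx,ty)],tip[0][2]-G[2])
```

```text
t 11.47 q [  -5.3   -7.9  -12.5   85.4   -0.  -105.4] tcp [ 0.4604 -0.0425  0.3148] rpy [-179.97   -0.04  -79.91] F [ 0.2 -0.  -2.9] M [-0.08 -0.06  0.02] op 0.0267
mouth [ 0.457  -0.0095  0.098 ] [np.float64(0.0015382262947654945), np.float64(0.0015382262947655433)] tool rel -0.03305607968736634 -0.002424427550757496 -0.06210521410638567
tip rel 0.009820623867487555 0.00019437464231045122 0.032027606300686295 angle 17.047108975480715
tip rel 0.007770843737932831 0.00019273787420210747 0.028975452364242343 angle 15.012719440935507
tip rel 0.009206816345893494 0.0001945654997361098 0.03220941907329755 angle 15.9521799406194
tip rel 0.007121726829084253 0.00019292359227023666 0.02914178765037334 angle 13.732889363657561
tip tri (array([ 0.4627, -0.0517,  0.1923]), [np.float64(0.0008971738136769162), np.float64(0.0008971738136769669)]) [np.float64(0.00944312573614676), np.float64(-0.0006969221478453135)] 0.03219547548199217
```

Emit:
move_arm(commands=[{"claw":-1,"travel":[-2,0,-2],"turn":0},{"claw":-1,"travel":[-3,0,-2],"turn":0},{"claw":-1,"travel":[-3,0,-2],"turn":0},{"claw":-1,"travel":[-2,0,-1],"turn":7},{"claw":-1,"travel":[0,0,0],"turn":7}])

```text
time: 11.88
ee_pos: [0.4429, 0.0572, 0.386]
tcp_rot: [-179.9, 0.1, -94.2]
wrist_force: [0.4, -0.5, -3.0]
opening: 0.0267
```

Emit:
move_arm(commands=[{"claw":-1,"travel":[0,0,0],"turn":7},{"claw":-1,"travel":[0,0,0],"turn":7},{"claw":-1,"travel":[0,0,0],"turn":7},{"claw":-1,"travel":[0,0,0],"turn":7},{"claw":-1,"travel":[0,0,0],"turn":7}])

```text
time: 12.3
ee_pos: [0.4433, 0.0547, 0.3833]
tcp_rot: [179.9, -0.1, -129.4]
wrist_force: [0.5, 0.5, -1.4]
opening: 0.0265
```

Emit:
move_arm(commands=[{"claw":-1,"travel":[0,0,0],"turn":7},{"claw":-1,"travel":[0,0,0],"turn":7},{"claw":-1,"travel":[0,0,0],"turn":7},{"claw":-1,"travel":[0,0,0],"turn":7},{"claw":-1,"travel":[0,0,0],"turn":7}])

```text
time: 12.72
ee_pos: [0.4433, 0.0546, 0.3833]
tcp_rot: [-180.0, -0.1, -164.4]
wrist_force: [0.8, -0.0, -2.2]
opening: 0.0267
```

Emit:
move_arm(commands=[{"claw":-1,"travel":[0,0,0],"turn":7},{"claw":-1,"travel":[0,0,0],"turn":3.5},{"claw":-1,"travel":[0,0,0],"turn":0}])

```text
time: 12.97
ee_pos: [0.4433, 0.0546, 0.3833]
tcp_rot: [-180.0, -0.1, -174.7]
wrist_force: [0.2, 1.4, -2.0]
opening: 0.0265
```

```bash
python3 -c "
from h import *
from workcell import viewer
o=st()
for c in ('scene','side','wrist'): cv2.imwrite('pics/%s13.png'%c,viewer.camera(c))
crop('pics/s13.png','pics/scene13.png',215,100,345,200,6)
crop('pics/d13.png','pics/side13.png',230,140,390,260,5)
"
```

```text
t 12.97 q [ 7.  -9.4 -6.3 93.3 -0.   1.8] tcp [0.4433 0.0546 0.3833] rpy [-179.97   -0.12 -174.73] F [ 0.2  1.4 -2. ] M [-0.01  0.02  0.03] op 0.0265
```

View pics/s13.png

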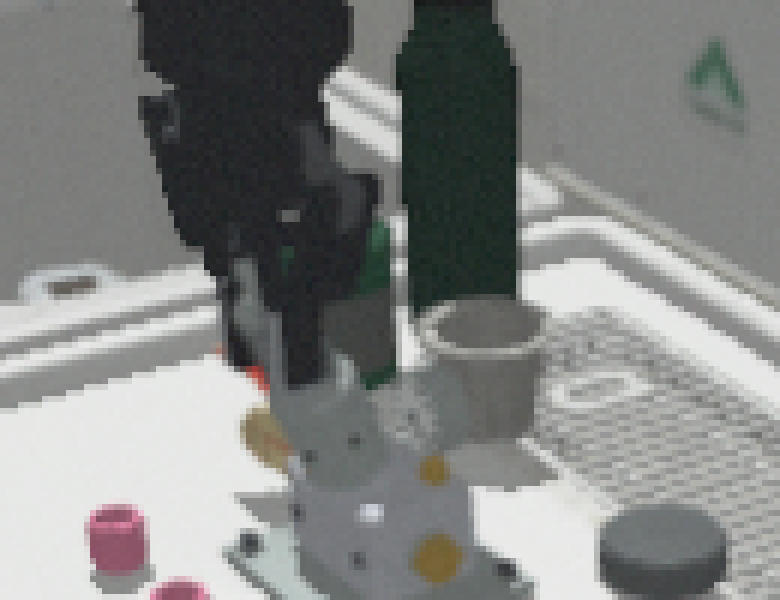

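View pics/d13.png

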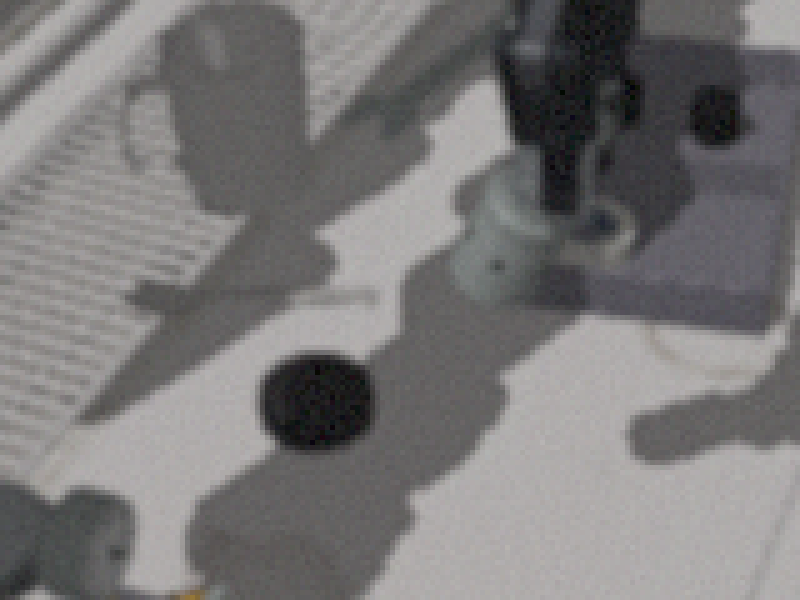

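```bash
python3 -c "
from h import *
crop('pics/s14.png','pics/scene13.png',253,150,293,186,16)
crop('pics/d14.png','pics/side13.png',310,165,350,205,15)
"
```

```text
(no output)
```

View pics/s14.png

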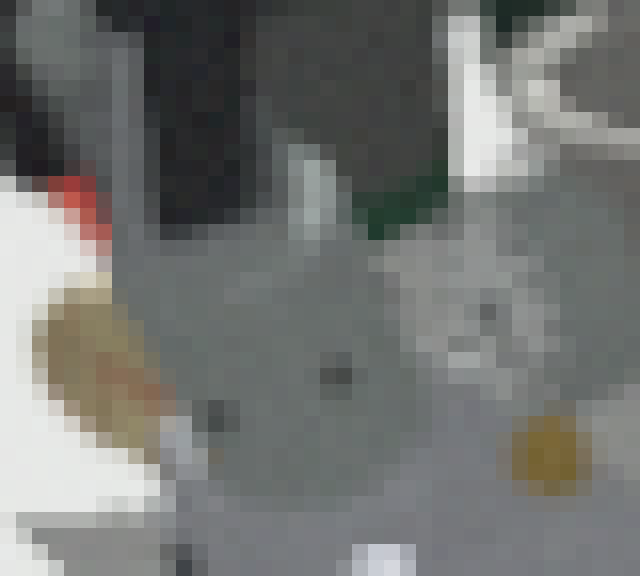

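View pics/d14.png

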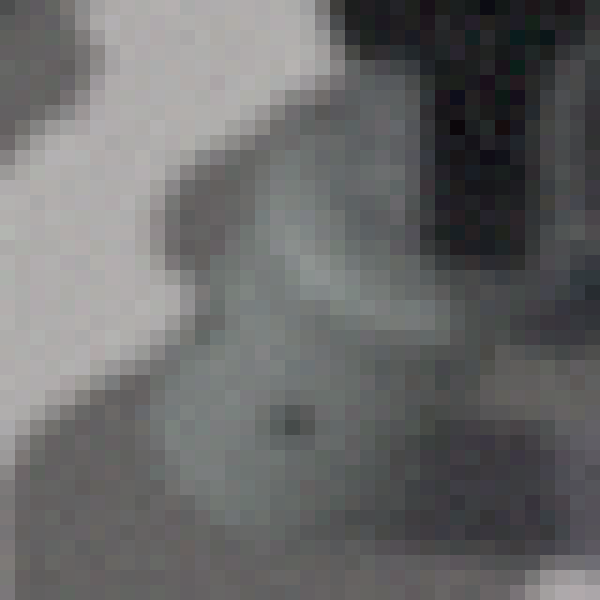

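Run:
```python
from h import *
from workcell import viewer
S=viewer.camera_params('scene');D=viewer.camera_params('side'); o=st()
psi=np.radians(o['tcp_rot'][2]);tx=np.array([np.cos(psi),np.sin(psi),0]);ty=np.array([np.sin(psi),-np.cos(psi),0])
s=lambda x,y:(S,(253+x/16-.5,150+y/16-.5)); d=lambda x,y:(D,(310+x/15-.5,165+y/15-.5))
E=dict(SL=(s(115,285),s(205,470)),SR=(s(375,250),s(430,400)),DL=(d(255,190),d(150,400)))
N={k:np.cross(ray(*a)[1],ray(*b)[1]) for k,(a,b) in E.items()}
N={k:v/np.linalg.norm(v) for k,v in N.items()}
def rep(ks):
    A=np.array([N[k] for k in ks]);v=np.linalg.svd(A)[2][-1]; v*=np.sign(v[2]); print(ks,v@tx,v@ty,v[2],'tilt',np.degrees(np.arctan2(v@tx,v[2])),'side',np.degrees(np.arctan2(v@ty,v[2])))
for ks in (('SL','DL'),('SR','DL'),('SL','SR'),('SL','SR','DL')): rep(ks)
# assuming in tool xz plane
for k,n in N.items(): v=np.cross(n,ty); v*=np.sign(v[2]); print(k,np.degrees(np.arctan2(v@tx,v[2])))
```

```text
t 13.12 q [ 7.1 -9.5 -6.2 93.3 -0.   1.5] tcp [0.4432 0.0549 0.3838] rpy [-179.99   -0.06 -174.4 ] F [-1.2  0.4 -2.3] M [-0.01  0.04  0.02] op 0.0269
('SL', 'DL') 0.36918818924814445 -0.1074624856993649 0.9231207370040986 tilt 21.798193379365898 side -6.640038695338739
('SR', 'DL') 0.3623154014127881 -0.2112195314411595 0.9078071708445947 tilt 21.757462518540827 side -13.097975420069046
('SL', 'SR') 0.44639374299102474 -0.4934776811601906 0.7464666130613105 tilt 30.87980295806572 side -33.46808200976128
('SL', 'SR', 'DL') 0.36908142740548233 -0.18349843347862935 0.9111022032984119 tilt 22.05254131763682 side -11.387188650833545
SL 19.67708904245951
SR 16.229733804397377
DL 21.83895510371873
```

Emit:
move_arm(commands=[{"claw":-1,"travel":[-1,2.5,0],"turn":0},{"claw":-1,"travel":[-1.2,3.5,0],"turn":0},{"claw":-1,"travel":[-1.2,3.5,0],"turn":0},{"claw":-1,"travel":[-1.0,3.3,1],"turn":0},{"claw":-1,"travel":[-0.6,2.2,1],"turn":0}])

```text
time: 13.53
ee_pos: [0.4791, 0.2119, 0.364]
tcp_rot: [180.0, 0.0, -174.3]
wrist_force: [0.5, -0.0, -3.4]
opening: 0.0266
```

Emit:
move_arm(commands=[{"claw":-1,"travel":[0,0,0.3],"turn":0},{"claw":-1,"travel":[0,0,0],"turn":0}])

```text
time: 13.7
ee_pos: [0.4785, 0.2103, 0.3596]
tcp_rot: [-179.9, -0.2, -174.3]
wrist_force: [-1.1, -0.3, -2.5]
opening: 0.0268
```

```bash
python3 -c "
from h import *
from workcell import viewer
o=st()
for c in ('scene','side','wrist'): cv2.imwrite('pics/%s15.png'%c,viewer.camera(c))
crop('pics/s15.png','pics/scene15.png',225,110,315,190,8)
crop('pics/d15.png','pics/side15.png',220,190,320,290,6)
"
```

```text
t 13.7 q [23.7  0.6  0.6 90.1 -0.  18. ] tcp [0.4785 0.2103 0.3596] rpy [-179.94   -0.17 -174.3 ] F [-1.1 -0.3 -2.5] M [0.03 0.04 0.01] op 0.0268
```

View pics/s15.png

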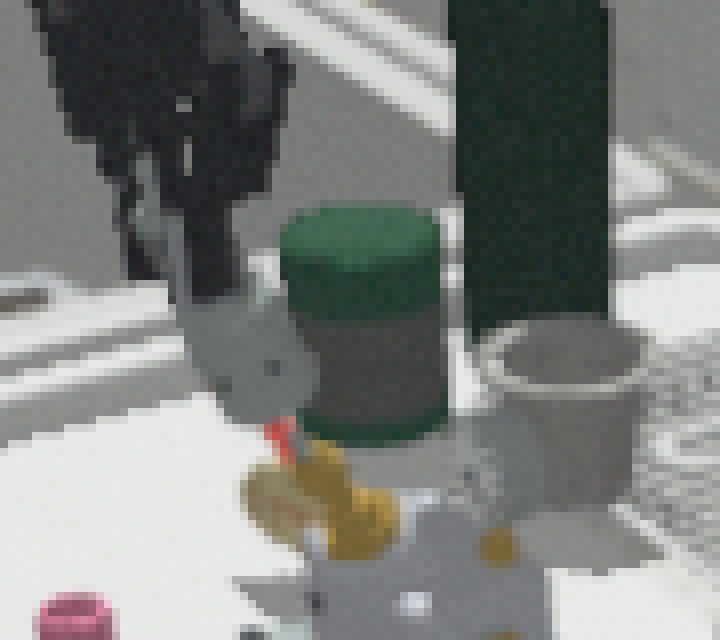

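View pics/d15.png

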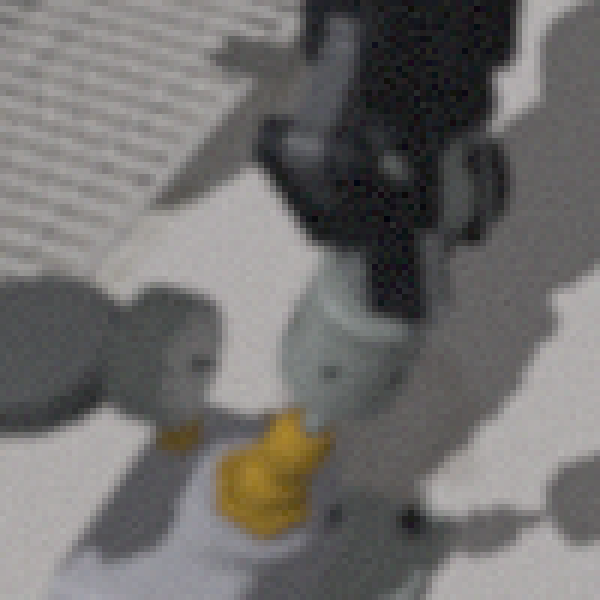

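```bash
python3 -c "
from h import *
crop('pics/s16.png','pics/scene15.png',240,138,278,168,20)
crop('pics/d16.png','pics/side15.png',256,224,300,268,13)
"
```

```text
(no output)
```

View pics/s16.png

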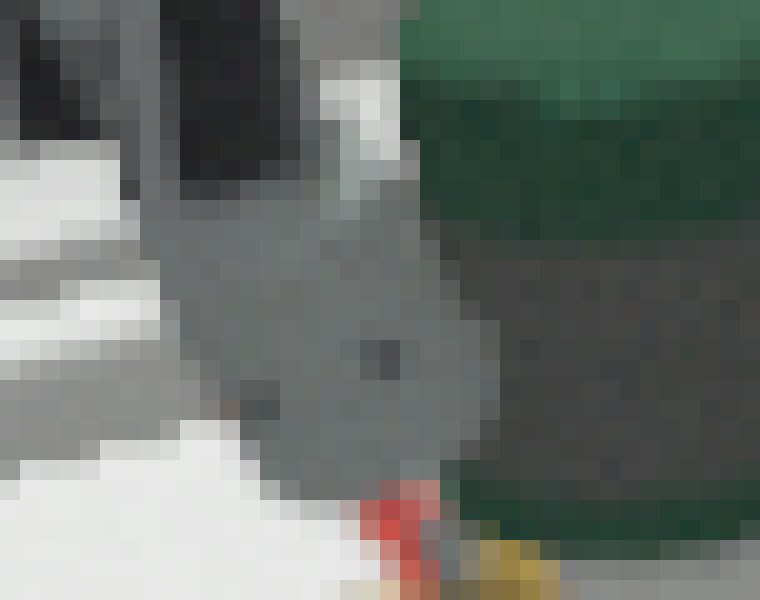

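View pics/d16.png

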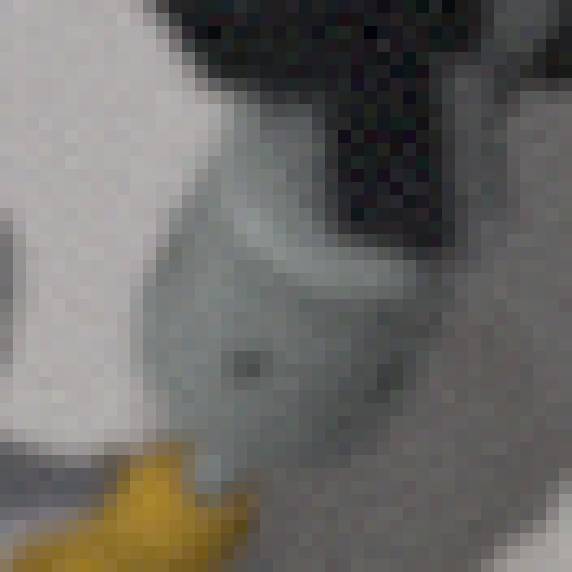

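Run:
```python
from h import *
from workcell import viewer
S=viewer.camera_params('scene');D=viewer.camera_params('side');W=viewer.camera_params('wrist'); o=st()
psi=np.radians(o['tcp_rot'][2]);tx=np.array([np.cos(psi),np.sin(psi),0]);ty=np.array([np.sin(psi),-np.cos(psi),0])
G=o['ee_pos']-[0,0,.1547]
s=lambda x,y:(S,(240+x/20-.5,138+y/20-.5)); d=lambda x,y:(D,(256+x/13-.5,224+y/13-.5))
E=dict(SL=(s(140,215),s(243,440)),SR=(s(418,205),s(485,320)),DL=(d(205,130),d(145,260)))
N={k:np.cross(ray(*a)[1],ray(*b)[1]) for k,(a,b) in E.items()}
for k,n in N.items(): v=np.cross(n,ty); v*=np.sign(v[2]); print(k,np.degrees(np.arctan2(v@tx,v[2])))
# mouth centre: scene midpoint of lowest corners ; side
m,e=tri(s(385,420),d(265,400));print('mouth approx',m,e,(m-G)@tx,(m-G)@ty,m[2]-G[2])
# nipple pin: scene & side
f=lambda x,y:(S,(225+x/8-.5,110+y/8-.5)); g=lambda x,y:(D,(220+x/6-.5,190+y/6-.5))
p,e=tri(f(297,437),g(316,420));print('pin',p,e)
h,e=tri(f(358,525),g(258,502));print('hex',h,e); v=p-h;v/=np.linalg.norm(v);print(v)
# predicted nipple axis points
a=np.array([-.4981,-.0436,.866]);Nf=np.array([.5428,.214,.074])
for z in (56,46,34,8): X=Nf+z/1000*a; print(z,X,(proj(S,X)-[225,110]+.5)*8,(proj(D,X)-[220,190]+.5)*6)
# barb tip from wrist?
```

```text
t 13.85 q [23.6  0.5  0.6 90.2 -0.  18.1] tcp [0.4786 0.2086 0.3618] rpy [-179.99    0.01 -174.5 ] F [ 0.1  0.6 -2.3] M [0.   0.06 0.03] op 0.0268
SL 18.1127661604559
SR 24.553918570002143
DL 23.072007582269887
mouth approx [0.5101 0.2151 0.1382] [np.float64(0.0011906090667995134), np.float64(0.001190609066799434)] -0.03204709557965254 0.0034318559594472813 -0.06892349047354984
pin [0.5185 0.2145 0.1195] [np.float64(0.0002871233447315256), np.float64(0.00028712334473155615)]
hex [0.5416 0.2174 0.076 ] [np.float64(0.0005870258989627799), np.float64(0.0005870258989630001)]
[-0.4673 -0.0597  0.8821]
56 [0.5149 0.2116 0.1225] [291.4934 434.4571] [331.3581 410.2527]
46 [0.5199 0.212  0.1138] [305.3529 452.3161] [318.4515 426.7048]
34 [0.5259 0.2125 0.1034] [321.7466 473.4366] [303.2883 446.0334]
8 [0.5388 0.2137 0.0809] [356.4008 518.0685] [271.5952 486.4333]
```

View pics/wrist15.png

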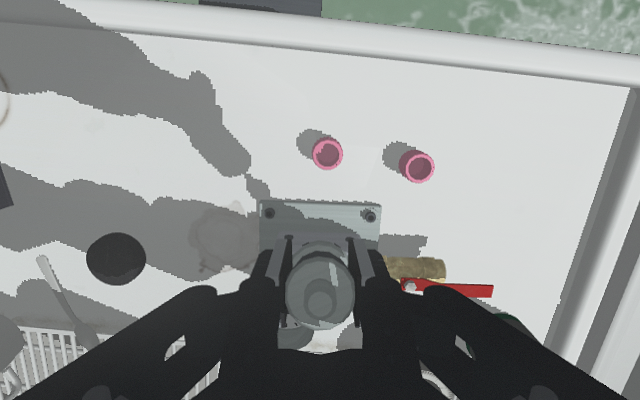

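Emit:
move_arm(commands=[{"claw":-1,"travel":[-0.4,0,0.7],"turn":0},{"claw":-1,"travel":[-0.5,0,0.87],"turn":0},{"claw":-1,"travel":[-0.5,0,0.87],"turn":0},{"claw":-1,"travel":[-0.3,0,0.5],"turn":0},{"claw":-1,"travel":[0,0,0],"turn":0}])

```text
time: 14.27
ee_pos: [0.4958, 0.2105, 0.3297]
tcp_rot: [-179.9, -0.2, -174.5]
wrist_force: [-1.1, -1.2, -3.9]
opening: 0.0264
```

```bash
python3 -c "
from h import *
from workcell import viewer
o=st()
for c in ('scene','side'): cv2.imwrite('pics/%s17.png'%c,viewer.camera(c))
crop('pics/s17.png','pics/scene17.png',225,110,315,190,8)
crop('pics/d17.png','pics/side17.png',220,190,320,290,6)
"
```

```text
t 14.27 q [23.   2.7 -0.7 86.9 -0.  17.5] tcp [0.4958 0.2105 0.3297] rpy [-179.92   -0.19 -174.54] F [-1.1 -1.2 -3.9] M [-0.31  0.35  0.  ] op 0.0264
```

View pics/s17.png

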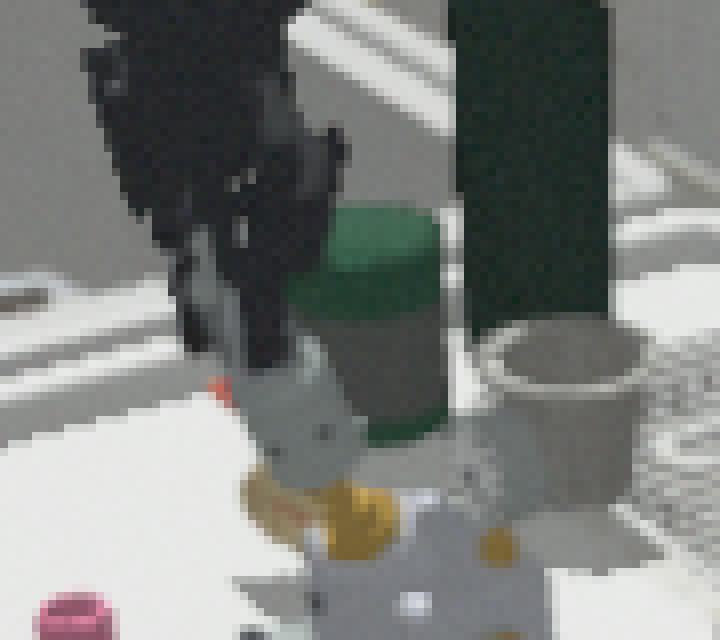

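View pics/d17.png

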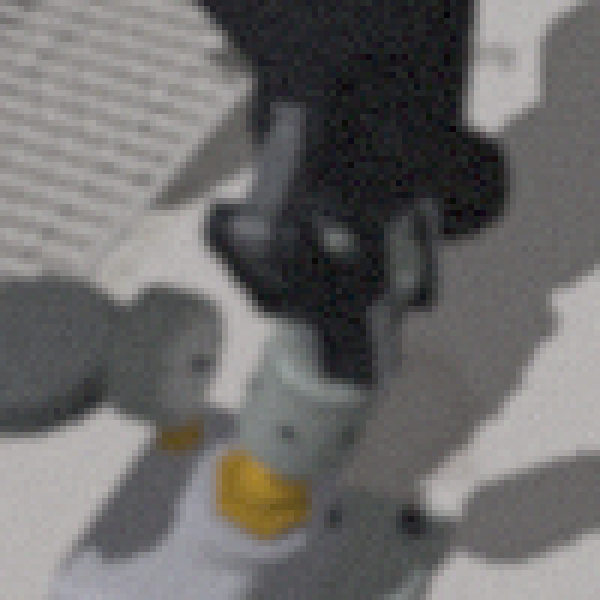

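Emit:
move_arm(commands=[{"claw":-1,"travel":[0,0,0],"turn":0},{"claw":-1,"travel":[0.3,0,0.15],"turn":0},{"claw":-1,"travel":[0.3,0,0.15],"turn":0},{"claw":-1,"travel":[0.3,0,0.15],"turn":0},{"claw":-1,"travel":[0,0,0],"turn":0}], squeeze=25)

```text
time: 14.78
ee_pos: [0.486, 0.2102, 0.3277]
tcp_rot: [180.0, 0.0, -174.5]
wrist_force: [-0.2, -0.9, -3.0]
opening: 0.0267
```

```bash
python3 -c "
from h import *
from workcell import viewer
o=st()
for c in ('scene','side'): cv2.imwrite('pics/%s18.png'%c,viewer.camera(c))
crop('pics/s18.png','pics/scene18.png',240,145,280,180,18)
crop('pics/d18.png','pics/side18.png',250,230,290,280,12)
"
```

```text
t 14.78 q [23.4  1.3 -2.3 86.4  0.  17.9] tcp [0.486  0.2102 0.3277] rpy [ 179.98    0.04 -174.48] F [-0.2 -0.9 -3. ] M [-0.04  0.02  0.01] op 0.0267
```

View pics/s18.png

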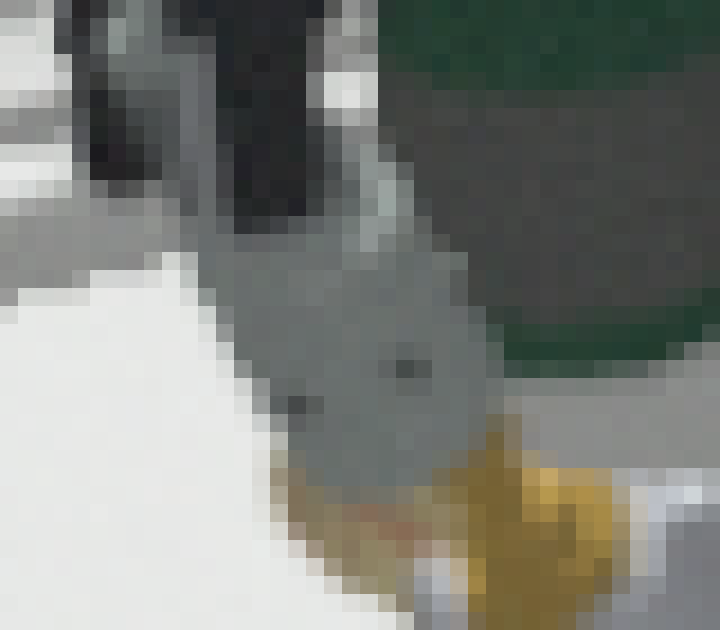

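View pics/d18.png

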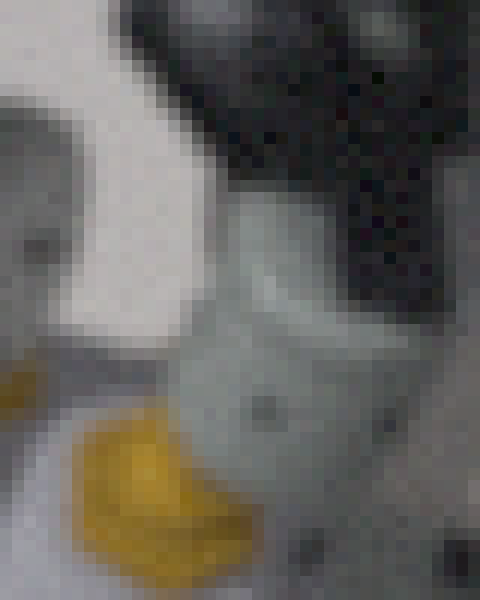

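Emit:
move_arm(commands=[{"claw":-1,"travel":[0.25,0,0.15],"turn":0},{"claw":-1,"travel":[0.25,0,0.15],"turn":0},{"claw":-1,"travel":[0.25,0,0.15],"turn":0},{"claw":-1,"travel":[0,0,0],"turn":0}])

```text
time: 15.22
ee_pos: [0.4796, 0.2095, 0.324]
tcp_rot: [180.0, 0.2, -174.5]
wrist_force: [4.7, 0.9, 1.0]
opening: 0.0266
```

```bash
python3 -c "
from h import *
from workcell import viewer
o=st()
for c in ('scene','side'): cv2.imwrite('pics/%s19.png'%c,viewer.camera(c))
crop('pics/s19.png','pics/scene19.png',240,145,280,180,18)
crop('pics/d19.png','pics/side19.png',250,230,290,280,12)
"
```

```text
t 15.22 q [23.6  0.3 -3.7 85.8 -0.  18.1] tcp [0.4796 0.2095 0.324 ] rpy [ 179.96    0.24 -174.51] F [4.7 0.9 1. ] M [ 0.14 -1.41 -0.06] op 0.0266
```

View pics/s19.png

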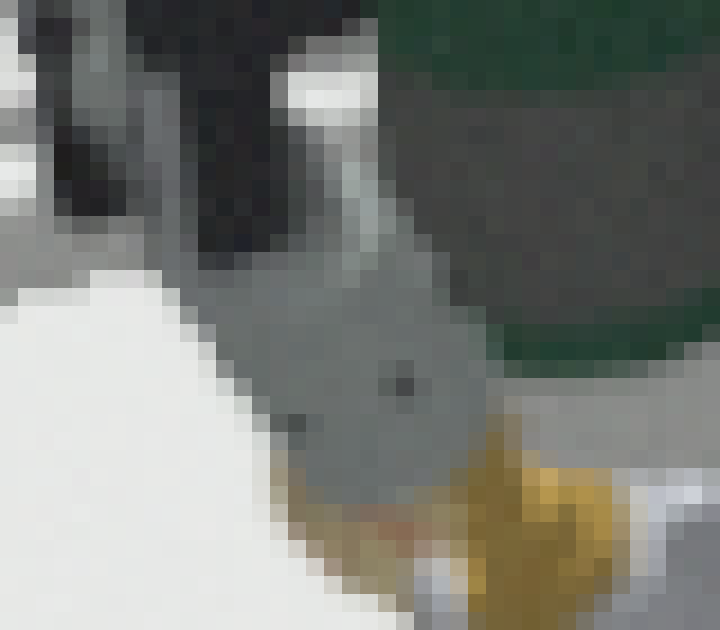

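View pics/d19.png

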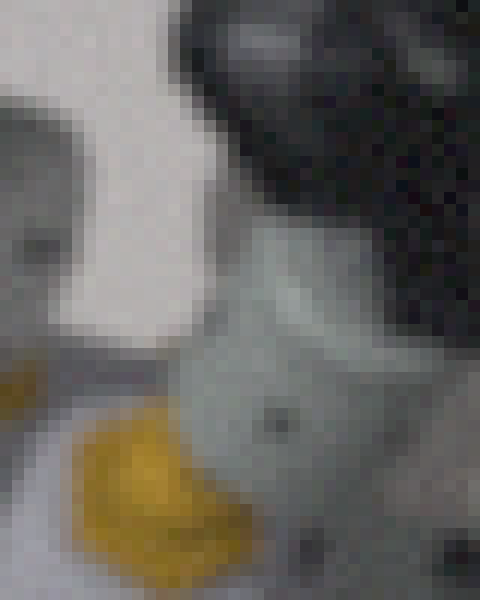

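Run:
```python
from h import *
from workcell import viewer
S=viewer.camera_params('scene');D=viewer.camera_params('side'); o=st()
psi=np.radians(o['tcp_rot'][2]);tx=np.array([np.cos(psi),np.sin(psi),0]);ty=np.array([np.sin(psi),-np.cos(psi),0])
s=lambda x,y:(S,(240+x/18-.5,145+y/18-.5)); d=lambda x,y:(D,(250+x/12-.5,230+y/12-.5))
def t(n,a,b):
    v=np.cross(np.cross(ray(*a)[1],ray(*b)[1]),ty); v*=np.sign(v[2]); print(n,np.degrees(np.arctan2(v@tx,v[2])))
t('18 SL',s(205,275),s(285,425)); t('19 SL',s(175,290),s(270,430)); t('19 SR',s(440,250),s(505,360)); t('19DL',d(225,290),d(175,400))
```

```text
t 15.32 q [23.6  0.3 -3.7 85.8 -0.  18.1] tcp [0.4797 0.2095 0.3241] rpy [ 179.96    0.24 -174.51] F [4.8 0.4 1.4] M [ 0.06 -1.41  0.06] op 0.0267
18 SL 21.08175605443415
19 SL 26.14947649337968
19 SR 24.584841362611268
19DL 22.295921077900623
```

Emit:
move_arm(commands=[{"claw":-1,"travel":[0.2,0,0.12],"turn":0},{"claw":-1,"travel":[0,0,0],"turn":0},{"claw":-1,"travel":[-0.2,0,-0.1],"turn":0},{"claw":-1,"travel":[-0.1,0,-0.05],"turn":0},{"claw":-1,"travel":[0,0,0],"turn":0}])

```text
time: 15.73
ee_pos: [0.4802, 0.2096, 0.3235]
tcp_rot: [180.0, 0.0, -174.5]
wrist_force: [0.5, 0.0, 2.2]
opening: 0.0269
```

```bash
python3 -c "
from h import *
from workcell import viewer
o=st()
for c in ('scene','side'): cv2.imwrite('pics/%s20.png'%c,viewer.camera(c))
crop('pics/s20.png','pics/scene20.png',230,135,290,185,12)
crop('pics/d20.png','pics/side20.png',240,220,290,280,10)
"
```

```text
t 15.73 q [23.6  0.5 -3.5 85.9  0.  18.1] tcp [0.4802 0.2096 0.3235] rpy [ 179.98    0.01 -174.5 ] F [0.5 0.  2.2] M [ 0.19 -0.32  0.01] op 0.0269
```

View pics/s20.png

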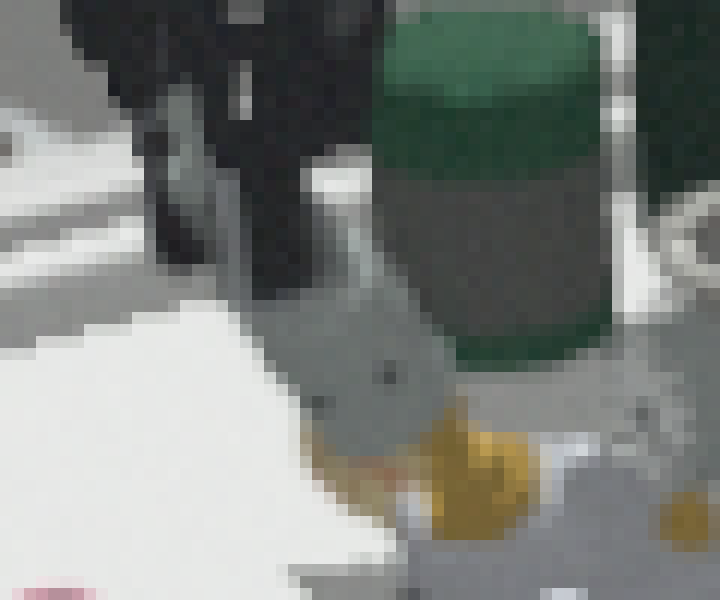

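View pics/d20.png

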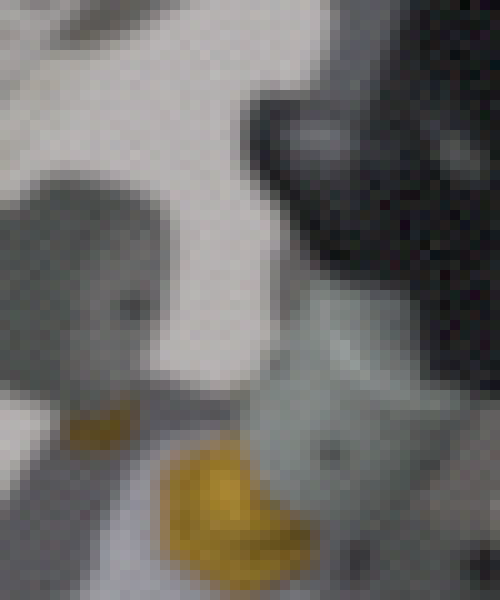

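Emit:
move_arm(commands=[{"claw":-1,"travel":[0,0,0],"turn":0},{"claw":-1,"travel":[-0.2,0,-0.12],"turn":0},{"claw":-1,"travel":[-0.15,0,-0.1],"turn":0},{"claw":-1,"travel":[0,0,0],"turn":0}], squeeze=80)

```text
time: 16.17
ee_pos: [0.4836, 0.2098, 0.3251]
tcp_rot: [-180.0, -0.1, -174.5]
wrist_force: [0.3, 0.1, -2.5]
opening: 0.0267
```

Emit:
move_arm(commands=[{"claw":-1,"travel":[-0.2,0,0.35],"turn":0},{"claw":-1,"travel":[-0.2,0,0.35],"turn":0},{"claw":-1,"travel":[0,0,0],"turn":0}])

```text
time: 16.42
ee_pos: [0.488, 0.2101, 0.3177]
tcp_rot: [-180.0, 0.0, -174.5]
wrist_force: [1.9, -0.8, -0.1]
opening: 0.0265
```

```bash
python3 -c "
from h import *
from workcell import viewer
o=st()
for c in ('scene','side'): cv2.imwrite('pics/%s21.png'%c,viewer.camera(c))
crop('pics/s21.png','pics/scene21.png',230,135,290,185,12)
crop('pics/d21.png','pics/side21.png',240,220,290,280,10)
"
```

```text
t 16.42 q [23.3  1.5 -3.1 85.3 -0.  17.8] tcp [0.488  0.2101 0.3177] rpy [-179.96    0.01 -174.51] F [ 1.9 -0.8 -0.1] M [-0.33 -0.63 -0.08] op 0.0265
```

View pics/s21.png

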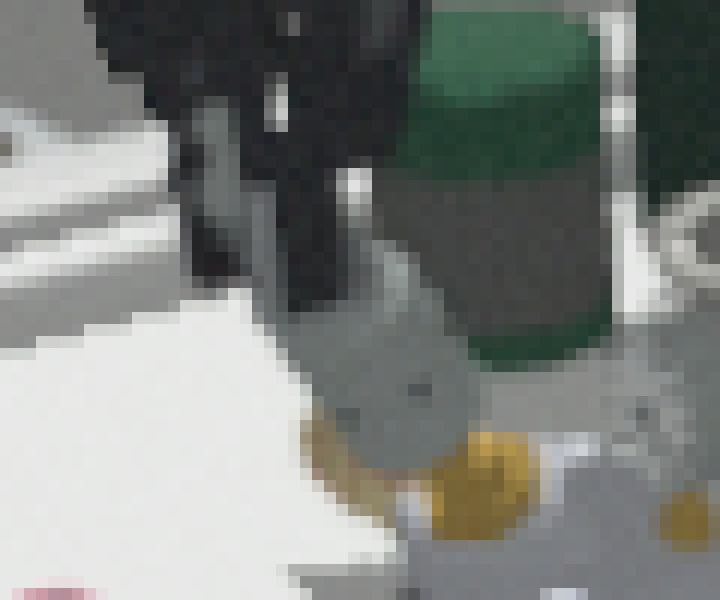

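View pics/d21.png

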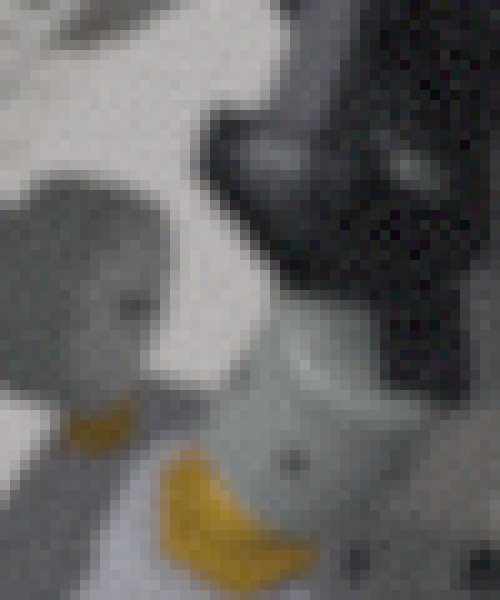

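Emit:
move_arm(commands=[{"claw":-1,"travel":[-0.2,-0.05,0.26],"turn":0},{"claw":-1,"travel":[-0.2,0,0.26],"turn":0},{"claw":-1,"travel":[0,0,0],"turn":0}])

```text
time: 16.77
ee_pos: [0.4914, 0.2101, 0.313]
tcp_rot: [180.0, -0.1, -174.5]
wrist_force: [-1.5, 0.2, -1.0]
opening: 0.0263
```

```bash
python3 -c "
from h import *
o=st()
d=o['ee_pos']-[.5009,.2107,.2937]; a=np.array([-.4981,-.0436,.866]);p=np.array([-.863,-.075,-.5]); print('m',8+1000*d@a,'perp',1000*d@p)
"
```

```text
t 16.77 q [23.1  2.  -3.2 84.9  0.  17.6] tcp [0.4914 0.2101 0.313 ] rpy [ 179.98   -0.06 -174.49] F [-1.5  0.2 -1. ] M [0.02 0.24 0.03] op 0.0263
m 29.490966425344805 perp -1.4105318586565243
```

Emit:
move_arm(commands=[{"claw":-1,"travel":[-0.13,0,0.26],"turn":0},{"claw":-1,"travel":[-0.13,0,0.26],"turn":0},{"claw":-1,"travel":[-0.13,0,0.26],"turn":0},{"claw":-1,"travel":[0,0,0],"turn":0}], squeeze=110)

```text
time: 17.1
ee_pos: [0.4959, 0.2105, 0.3042]
tcp_rot: [-180.0, -0.0, -174.5]
wrist_force: [7.1, 2.6, -14.1]
opening: 0.0257
```

```bash
cat > m.py <<'E'
from h import *
o=st()
d=o['ee_pos']-[.5009,.2107,.2937]; a=np.array([-.4981,-.0436,.866]);p=np.array([-.863,-.075,-.5]); print('m',8+1000*d@a,'perp',1000*d@p,'Fax',o['wrist_force']@a,'Fp',o['wrist_force']@p)
E
python3 m.py
```

```text
t 17.1 q [23.   2.6 -3.5 83.9 -0.  17.5] tcp [0.4959 0.2105 0.3042] rpy [-179.98   -0.02 -174.5 ] F [  7.1   2.6 -14.1] M [ 0.34 -1.17  0.05] op 0.0257
m 19.58585294114156 perp -0.8810705551944737 Fax -15.854878206992217 Fp 0.6744669580959455
```

Emit:
move_arm(commands=[{"claw":-1,"travel":[-0.15,0,0.26],"turn":0},{"claw":-1,"travel":[-0.15,0,0.26],"turn":0},{"claw":-1,"travel":[0,0,0],"turn":0}], squeeze=120)

```text
time: 17.35
ee_pos: [0.4985, 0.2107, 0.3002]
tcp_rot: [-180.0, -0.0, -174.5]
wrist_force: [-3.2, -0.3, 2.4]
opening: 0.0257
```

```bash
python3 m.py; python3 -c "
from h import *
from workcell import viewer
for c in ('scene','side'): cv2.imwrite('pics/%s22.png'%c,viewer.camera(c))
crop('pics/s22.png','pics/scene22.png',230,135,290,185,12)
crop('pics/d22.png','pics/side22.png',240,220,290,280,10)
"
```

```text
t 17.35 q [22.9  3.  -3.6 83.5  0.  17.4] tcp [0.4985 0.2107 0.3002] rpy [-180.     -0.02 -174.5 ] F [-3.2 -0.3  2.4] M [-0.15  0.6  -0.03] op 0.0257
m 14.839714190518002 perp -1.1588775477841708 Fax 3.643810676216479 Fp 1.582082044375302
```

View pics/s22.png

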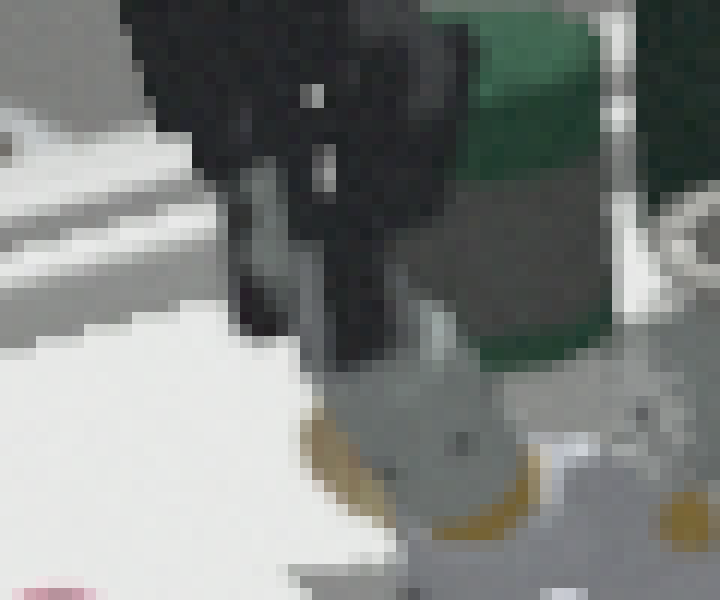

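View pics/d22.png

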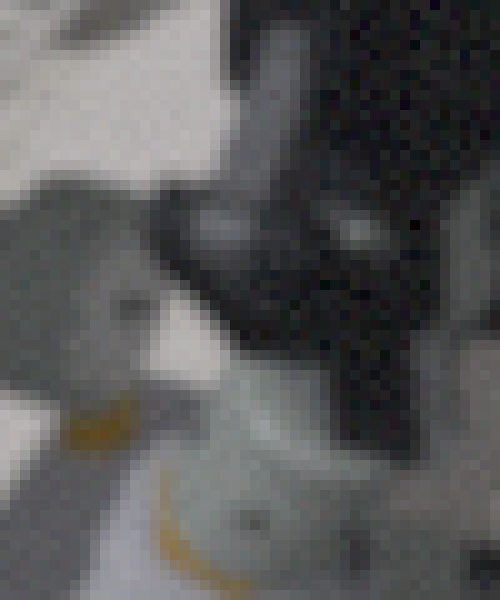

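Emit:
move_arm(commands=[{"claw":-1,"travel":[-0.15,0,0.26],"turn":0},{"claw":-1,"travel":[-0.1,0,0.17],"turn":0},{"claw":-1,"travel":[0,0,0],"turn":0}])

```text
time: 17.7
ee_pos: [0.5005, 0.2109, 0.2972]
tcp_rot: [180.0, -0.0, -174.5]
wrist_force: [-9.4, -1.9, 10.9]
opening: 0.0254
```

```bash
python3 m.py
```

```text
t 17.7 q [22.8  3.2 -3.6 83.1  0.  17.3] tcp [0.5005 0.2109 0.2972] rpy [ 179.99   -0.01 -174.49] F [-9.4 -1.9 10.9] M [-0.51  1.69 -0.02] op 0.0254
m 11.266933928227656 perp -1.4049457362769202 Fax 14.166085188393998 Fp 2.7837638260031303
```

Emit:
move_arm(commands=[{"claw":-1,"travel":[-0.1,0,0.17],"turn":0},{"claw":-1,"travel":[0,0,0],"turn":0},{"claw":-1,"travel":[0,0,0],"turn":0}])

```text
time: 17.95
ee_pos: [0.5007, 0.2109, 0.297]
tcp_rot: [180.0, -0.0, -174.5]
wrist_force: [-17.1, -3.4, 22.8]
opening: 0.0252
```

```bash
python3 m.py; python3 -c "
from h import *
from workcell import viewer
for c in ('scene','side'): cv2.imwrite('pics/%s23.png'%c,viewer.camera(c))
crop('pics/s23.png','pics/scene23.png',230,135,290,185,12)
crop('pics/d23.png','pics/side23.png',240,220,290,280,10)
"
```

```text
t 17.95 q [22.8  3.3 -3.6 83.1  0.  17.3] tcp [0.5007 0.2109 0.297 ] rpy [ 179.96   -0.03 -174.49] F [-17.1  -3.4  22.8] M [-0.92  3.29 -0.14] op 0.0252
m 10.924807066104176 perp -1.4771999541942011 Fax 28.37965337485373 Fp 3.635523214524129
```

View pics/s23.png

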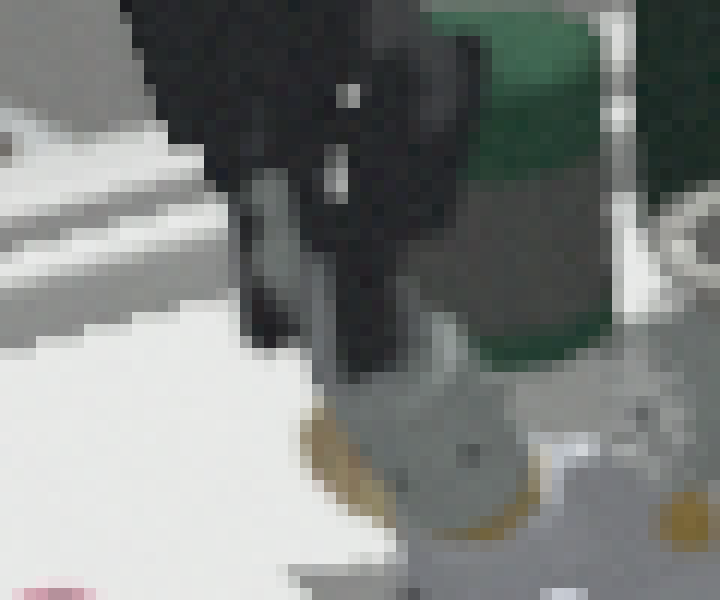

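View pics/d23.png

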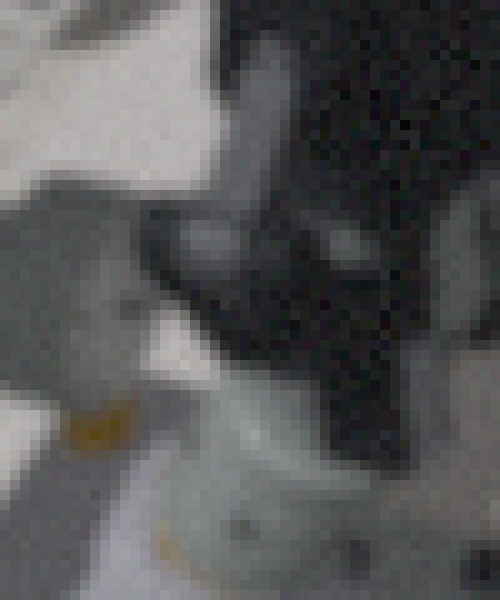

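Emit:
move_arm(commands=[{"claw":-1,"travel":[0,0,0],"turn":0},{"claw":-1,"travel":[0,0,0],"turn":0},{"claw":-1,"travel":[0,0,0],"turn":0},{"claw":-1,"travel":[0,0,0],"turn":0},{"claw":-1,"travel":[0,0,0],"turn":0}])

```text
time: 18.47
ee_pos: [0.5007, 0.2109, 0.297]
tcp_rot: [180.0, -0.0, -174.5]
wrist_force: [-18.3, -3.9, 23.2]
opening: 0.0259
```

```bash
python3 m.py
python3 - <<'E'
from h import *
from workcell import viewer
S=viewer.camera_params('scene')
cv2.imwrite('pics/scene24.png',viewer.camera('scene'))
crop('pics/s24b.png','pics/scene24.png',280,205,440,325,5)
crop('pics/s24.png','pics/scene24.png',245,155,285,185,20)
E
```

```text
t 18.47 q [22.8  3.3 -3.6 83.1  0.  17.3] tcp [0.5007 0.2109 0.297 ] rpy [ 179.96   -0.02 -174.48] F [-18.3  -3.9  23.2] M [-0.92  3.22 -0.1 ] op 0.0259
m 10.94641766268139 perp -1.4812933552993583 Fax 29.382514150547205 Fp 4.463816987764824
```

View pics/s24b.png

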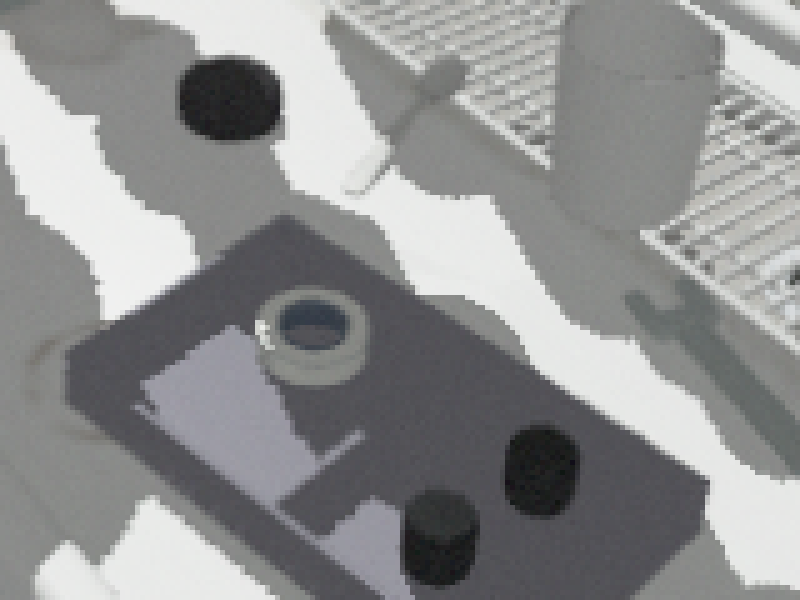

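View pics/s24.png

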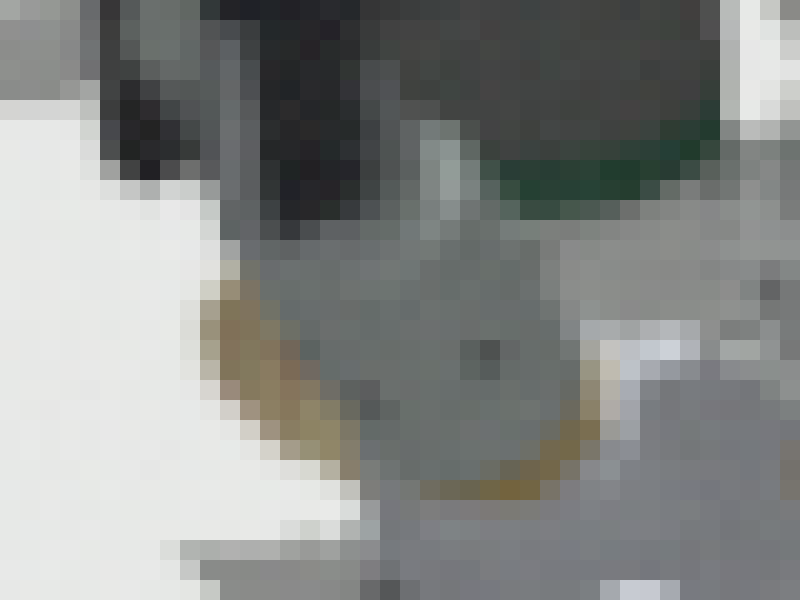

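Run:
```python
from h import *
from workcell import viewer
S=viewer.camera_params('scene');D=viewer.camera_params('side'); o=st()
psi=np.radians(185.);tx=np.array([np.cos(psi),np.sin(psi),0]);ty=np.array([np.sin(psi),-np.cos(psi),0])
im=cv2.imread('pics/scene24.png').astype(float)
# left sleeve edge subpixel, rows 168..177 : strongest gradient of brightness/warmth
for r in range(166,180):
    print(r,[tuple(int(v) for v in im[r,c]) for c in range(256,266)])
s=lambda x,y:(S,(245+x/20-.5,155+y/20-.5))
def t(n,a,b):
    v=np.cross(np.cross(ray(*a)[1],ray(*b)[1]),ty); v*=np.sign(v[2]); print(n,np.degrees(np.arctan2(v@tx,v[2])))
t('SL',s(240,255),s(365,470)); t('SR',s(530,225),s(585,330))
# what silhouette slope should a 37mm sleeve at exactly 30 deg show (points on left/right generators)
a=np.array([-.4981,-.0436,.866]); m=np.array([.544,.2145,.074])+.008*a
c=np.array(S['xyz'])-m; n=np.cross(a,c);n/=np.linalg.norm(n)
for sg in (-1,1):
    P=[(proj(S,m+sg*.0185*n+z*a)-[245,155]+.5)*20 for z in (0,.044)]; print(sg,P,(P[0]-P[1])[0]/(P[0]-P[1])[1])
```

```text
t 18.52 q [22.8  3.3 -3.6 83.1  0.  17.3] tcp [0.5007 0.2109 0.297 ] rpy [ 179.96   -0.02 -174.48] F [-18.4  -3.8  23.8] M [-0.9   3.23 -0.1 ] op 0.0255
166 [(99, 99, 93), (103, 100, 98), (79, 78, 75), (59, 56, 54), (79, 77, 74), (99, 97, 94), (98, 96, 93), (104, 106, 100), (105, 108, 101), (120, 120, 113)]
167 [(162, 163, 161), (111, 108, 105), (102, 102, 97), (99, 98, 95), (108, 106, 102), (111, 110, 106), (108, 107, 104), (111, 110, 105), (114, 114, 110), (118, 119, 114)]
168 [(164, 176, 177), (106, 114, 113), (110, 108, 105), (112, 112, 107), (110, 111, 106), (108, 109, 104), (113, 113, 108), (117, 116, 112), (117, 119, 114), (117, 118, 111)]
169 [(119, 141, 151), (100, 115, 123), (108, 111, 106), (108, 110, 104), (110, 112, 106), (108, 110, 105), (112, 114, 110), (113, 115, 109), (113, 116, 109), (111, 112, 106)]
170 [(89, 116, 127), (94, 115, 127), (103, 114, 113), (107, 107, 101), (109, 109, 104), (109, 109, 105), (106, 108, 105), (106, 108, 101), (110, 111, 105), (108, 108, 102)]
171 [(88, 112, 128), (90, 115, 127), (100, 120, 126), (102, 111, 109), (105, 106, 101), (109, 110
[... 946 characters left out ...]
 229, 228), (202, 210, 212), (138, 156, 164), (118, 144, 150), (104, 134, 144), (108, 125, 131), (113, 111, 107), (107, 110, 105), (108, 108, 104)]
178 [(231, 233, 232), (231, 233, 232), (228, 230, 229), (219, 222, 222), (209, 216, 215), (161, 176, 180), (108, 126, 135), (121, 124, 121), (114, 115, 110), (106, 108, 103)]
179 [(231, 233, 232), (231, 233, 231), (231, 234, 231), (232, 233, 232), (229, 232, 230), (222, 225, 224), (187, 193, 193), (122, 125, 125), (123, 121, 118), (116, 119, 116)]
SL 22.960370907248215
SR 22.269950525323882
-1 [array([396.5575, 468.3847]), array([245.3905, 279.4527])] 0.800113136061785
1 [array([596.6982, 315.2134]), array([451.7496, 122.0931])] 0.750561501282671
```

Emit:
move_arm(commands=[{"claw":-1,"travel":[0.1,0,0.06],"turn":0},{"claw":-1,"travel":[0.1,0,0.06],"turn":0},{"claw":-1,"travel":[0,0,0],"turn":0}])

```text
time: 18.77
ee_pos: [0.4996, 0.2108, 0.2966]
tcp_rot: [180.0, 0.2, -174.5]
wrist_force: [-11.6, -4.4, 24.0]
opening: 0.0256
```

```bash
python3 m.py
```

```text
t 18.77 q [22.9  3.  -4.  82.8 -0.  17.4] tcp [0.4996 0.2108 0.2966] rpy [ 179.95    0.21 -174.51] F [-11.6  -4.4  24. ] M [-0.94  1.89 -0.13] op 0.0256
m 11.210478804826248 perp -0.32317009871321245 Fax 26.69948936287396 Fp -1.6654044243928485
```

```bash
python3 - <<'E'
from h import *
from workcell import viewer
ims=[cv2.imread('pics/scene24.png')]+[viewer.camera('scene') for _ in range(2)]
cv2.imwrite('pics/scene25.png',ims[1])
def edge(im):
    # warmth (R-B) vs grey sleeve: brass valve behind left edge, rows 169-176
    w=im[:,:,2].astype(float)-im[:,:,0]; xs=[]
    for r in range(169,177):
        v=w[r,255:268]; k=[i for i in range(len(v)-1) if v[i]>12>=v[i+1]][-1]; xs.append(255+k+(v[k]-12)/(v[k]-v[k+1]))
    return np.polyfit(range(169,177),xs,1)[0],np.round(xs,1)
for im in ims: print(edge(im))
E
python3 m.py
```

```text
(np.float64(0.7324547128412914), array([257.4, 257.9, 258.7, 259.4, 260.2, 260.9, 261.9, 262.4]))
(np.float64(0.7444140418405024), array([257.4, 257.8, 258.7, 259.3, 260.2, 260.9, 261.8, 262.4]))
(np.float64(0.755233461262354), array([257.4, 257.7, 258.7, 259.4, 260.1, 260.8, 261.8, 262.4]))
t 18.87 q [22.9  3.  -4.  82.8 -0.  17.4] tcp [0.4996 0.2108 0.2966] rpy [ 179.95    0.19 -174.51] F [-10.4  -5.   23.6] M [-0.91  1.93 -0.21] op 0.0254
m 11.188109580753196 perp -0.3320896008957148 Fax 25.80746979951338 Fp -2.4450089565292394
```

```bash
python3 -c "
from workcell import bot
print(bot.job_done())"
```

```text
the job is handed in; nothing more can be done
None
```

The job is handed in at 18.9 s. As far as I could check, the coupler is snapped onto the nipple and held down against the collar. `bot.job_done()` gave no verdict.

**What I did**
- I took the dust cap off along the nipple's axis and let it go in the tray compartment with the other cap.
- The tool could only point straight down. So I gripped the coupler upright, tilted it in the fingers against the tray wall, and tilted it further against the nipple's nose.
- I then pressed it along the nipple's axis through the snap to a hard stop.

**What the last checks showed**
- **Tray and bystanders:** the last scene picture shows both caps standing in one compartment and the tape roll alone in the other. The spoon and lid look unmoved by eye, not measured.
- **Snap:** the push passed through a pull-in of about 16 N, then the valve spring's push. After that came a hard stop at 26–29 N, with only a thin edge of brass visible under the mouth.
- **Grip:** the gripper was still holding the coupler at the 120 N squeeze setting when I handed in.

**Where the checks disagreed or were weak**
- **Distance to collar:** my dead-reckoned position had the mouth about 3 mm above the collar. I trusted the hard stop instead, because my estimate of how the coupler sat in the fingers is only good to a few mm.
- **Tilt:** the coupler's silhouette in the scene picture gives about 28° against the nipple's 30°. An earlier reading of the same edge gave 23°. The fit itself should allow only about 4.6° of error when home, and the limit is 5.7°.
- **Side force:** about 5 N sideways remained at the end and I left it uncorrected.
- **Joints:** I could not read the catch balls or the valve pin directly.

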